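# Load a full wire spool onto the pay-off spindle and start the run

### The arm

A 6-joint arm with a two-finger parallel gripper is mounted at the origin on a cart in front of the work surface, level with it; the furniture and walls round the work are solid. World frame = base frame: x ahead of the robot, y to its left, z up, the work surface at z = 0. Lengths are in m, angles in rad, forces in N, time in s.
With the tool pointing down it reaches from about 0.3 to 0.875 m from the base axis. Payload 6.4 kg.
Tool frame: the origin (TCP) lies midway between the tips of the shut fingers; the grasp point (between the pads) lies env.hold_point_z behind it (env.hold_point_z is the distance from the TCP to the grasp point, in m); z points along the fingers, x is the direction in which the jaws open and shut, and the axes are right-handed (so a half turn about z gives the same grasp; the last joint's range is limited). The gripper opens to 85 mm and grips with 20 to 120 N. Pads are 22 mm wide; open, the fingers measure 114 mm over their backs; the gripper's body (76 mm by 85 mm) begins 54 mm behind the grasp point. The pads swing forward as they close: fully open they stand 13 mm farther back than shut.
Start: joints at [-1.491, 0.181, 1.607, -0, 1.354, -0.206], TCP at [0.162, -0.552, 0.231] pointing down, gripper open.
Joint ranges: [-2.99, 2.99], [-0.89, 2.07], [0.3, 2.58], [-1.14, 4.28], [0, 2.63], [-3.12, 3.12]. Speed limits (rad/s): [2.57, 2.57, 3.01, 3.14, 3.14, 3.14].

### API

Orientations are given as a unit quaternion [x, y, z, w].
In Python, from rig import env, viewer gives the robot as it stands.
- The arm moves only by the tool arm_command, never from a script. Its argument "plan" is a list that holds one entry, the list of rows, each a list of 6 numbers: the shift along the world's x, y, z in m, then the turn, a rotation vector about the world's x, y, z in rad. A call has 1 to 20 rows; each row is the pose to reach, as a shift and turn from the pose measured when the call began; what a row does not reach only later rows make up. A row lasts 1/8 s, in which the tool goes at most 62.5 mm and 10.7 degrees, less where a joint would pass 70% of its speed; a pose out of reach is approached as far as the arm can. A call with a gripper value outside its range is refused whole. "gripper" is the opening, from 0 (shut) to 1 (fully open), set as the call begins (left out, the last holds). The fingers move at their own pace and stop on an object; "newtons" is the grip in N (left out, the last holds). Time passes only in rows, so rows that repeat a pose let the fingers close. It gives the time, the measured TCP pose, the force and the opening at its end, in the units of the state.
- env.get_obs(): the state, without advancing time (a new reading comes with each control period).
- viewer.camera(name): name is "scene" or "side" or "wrist"; returns the picture (480x640x3 uint8, red, green, blue); there is no depth.
- viewer.camera_info(name): a dict with "camera_matrix" (3x3 intrinsics, pixels), "R" (3x3) and "t" (3): a world point X has camera coordinates R X + t. Camera axes: x right, y down, z forward; pixel columns grow to the right and rows downward; lengths in m; the calibration is good to about 2 mm. A picture is of the moment at which its call begins: read the wrist's pose just before it. camera_info takes no time and is no camera call; for the wrist camera it gives the pose at the moment of the call.
- env.finish_job(): hands the job in, once; it reports no verdict.
The state is a dict: "clock": time; "joint_pos": joint angles; "qd": joint speeds; "joint_torque": joint torques, N m; "tcp_pos": TCP position; "tcp_rot": TCP orientation; "wrist_force": force on the tool from outside, world axes, zero at the start; "ft_torque": the same for the moment, N m; "grip_width": finger opening in m.
Only numpy, scipy, OpenCV 4.12 (cv2) and the standard library are available. Lean on these libraries where they do the work, as an engineer would, in place of code of your own. Each camera call takes 0.05 s, during which the arm holds its last target.

### The job

Load the full spool of wire onto the pay-off machine: stand it up and lower it over the spindle, without dropping it, until it sits flat on the platter with the drive pin in one of its drive holes, and let go. Then press the small zero key and after it the middle-sized start key, one at a time. Leave the big stop key, the empty spool and everything else on the bench alone.

Things in the scene. Friction and masses are not known exactly. Their poses are not given: they have to be found in the camera images.
- full_spool: Full wire spool: grey plastic, brass wire 56 mm thick between two octagonal flanges, 64 mm across flats, 8 mm thick, 66 mm overall; 17 mm bore. Origin at its centre, z its axis, ends alike. Flange flats face x, y and the diagonals; four drive holes per flange (11 mm wide, 10 mm radially) at 22 mm from the axis on +x, -x, +y, -y. Starts lying on a flat, centre 32 mm up. 0.3-0.5 kg.
- empty_spool: The empty spool of the same make, size and axes: bare hub, 34 mm thick, no wire. It also lies on a flat; leave it lying.
- payoff: Wire pay-off machine, fixed: base x -164..98, y -98..98 mm, 30 mm high; origin on the table under its upright spindle, x from the key console to the spindle, z up. Round the spindle a guard cage of six rods and a top ring: 170 mm inside, 182 mm outside diameter, 153 mm high, open at the top, so reach in from straight above, not slantwise. Console x -160..-100, 66 mm high plus keys.
- spindle_seat (a point): Centre of the drive platter's top face, where the spindle rises, 42 mm above the table (the platter is a steel disc of 80 mm diameter). The spindle is 14 mm in diameter, stands 88 mm above this point and tapers over its last 14 mm to a 5 mm tip. A spool fully home stands flat on the platter, its centre 33 mm above this point and its top 66 mm above it.
- drive_pin (a point): Top of the drive pin, 22 mm from the spindle axis on the platter: a 6 mm steel pin that stands 7 mm above the platter and must enter one of the drive holes of the spool's lower flange.
- platter (a joint): Turn of the drive platter with the pin about the spindle, rad, anticlockwise from above; at 0 the pin lies on the payoff's +x side. It turns stiffly (0.05 N m) either way.
- zero_key (a joint): Counter-zero key, the small round key (22 mm) at the left end of the console as the robot sees it (the payoff's +y end): 0 up, 0.006 m fully down, springs back, 5 N fully down. Pressed counts from 0.004.
- zero_key_top (a point): Middle of the top face of the zero key, 84 mm above the table. Its housing ring lies 6 mm lower (flush with the key when fully down).
- start_key (a joint): Start key, the middle-sized round key (30 mm) in the middle of the console; values as for the zero key.
- start_key_top (a point): Middle of the top face of the start key.
- stop_key (a joint): Stop key, the largest round key (38 mm) at the right end of the console (the payoff's -y end); not to be pressed.
- stop_key_top (a point): Middle of the top face of the stop key.
- jar_borax: Glass jar (does not tip or move) with a screw lid, 81 mm across, 106 mm high. Origin under its centre.
- file_flat: Hand file with wooden handle lying flat (does not move), 21 x 205 x 23 mm, long along its y. Origin under the middle.
- charcoal_block: Black charcoal block, 52 x 77 x 26 mm. Origin under the middle.
- flux_brush: Thin brush lying flat, 10 x 152 x 10 mm, long along its y. Origin under the middle.
- bench_block: Small flat steel block, 64 x 64 x 18 mm. Origin under the middle.
- brick_lower: Small pale fire brick, 44 x 64 x 26 mm. Origin under its centre.
- vernier: Vernier caliper lying flat (does not move), 60 x 197 x 8 mm, long along y. Origin under the middle.
- third_hand: Soldering stand ('third hand'), fixed; it never moves. In the world: round foot of 72 mm, 19 mm high, with a thin post 90 mm high, at x 0.565, y -0.105; from the post's top an arm about 30 mm thick over its clips runs to a tip at x 0.366, y -0.046, 0.13 m high. Origin at x 0.48, y -0.07 on the table.
There are look-alikes about, which are no part of the job. Leave any pink look-alike of the full_spool alone.

How it is judged:
By the outcome, as a careful person would: the job done as asked, in the order asked, and still so for the second after the job is handed in, with the robot touching nothing.
It also fails if it takes over 72 s, if anything falls off the work surface, if the arm or the gripper's body presses on something with over 40 N, if the wrist force passes 120 N, or if a joint passes its speed limit or range.

## Working session

There is one attempt and no reset: what is moved stays moved. The work goes in short steps, Python scripts to look and compute and a tool call to move; the robot and the scene stay as the last step left them, time stands still between calls to the robot, and variables do not carry over. Pictures are saved under pics/ and viewed, and the job is handed in when it is done.

Besides the shell and the picture viewer there is one more tool, called as name(argument=value, ...) on one line, values as JSON. arm_command: Moves the arm, as the interface text tells. Its arguments: {"type":"object","properties":{"plan":{"type":"array"},"gripper":{"type":"number"},"newtons":{"type":"number"}},"required":["plan"]}

```bash
ls; mkdir -p pics; python3 - <<'E'
from rig import env, viewer
import cv2
for n in ["scene","side","wrist"]:
    im=viewer.camera(n); cv2.imwrite(f"pics/a_{n}.png",im[:,:,::-1])
    i=viewer.camera_info(n); print(n,i)
print(env.get_obs(), env.hold_point_z)
E
```

```text
pics
scene {'camera_matrix': array([[441.29358236,   0.        , 316.41799828],
       [  0.        , 441.29358236, 227.58512715],
       [  0.        ,   0.        ,   1.        ]]), 'R': array([[ 0.58743721, -0.80924924, -0.00576181],
       [-0.40807679, -0.29006122, -0.86564301],
       [ 0.69884967,  0.51086217, -0.50062858]]), 't': array([-0.28306399,  0.2667245 ,  0.7923172 ])}
side {'camera_matrix': array([[593.89782873,   0.        , 311.7337596 ],
       [  0.        , 593.89782873, 235.76461106],
       [  0.        ,   0.        ,   1.        ]]), 'R': array([[ 0.9355501 , -0.35212419, -0.02746917],
       [-0.16070238, -0.35512676, -0.92090158],
       [ 0.31451669,  0.86596393, -0.38882607]]), 't': array([-0.47456082,  0.18352483,  1.15917529])}
wrist {'camera_matrix': array([[405.09737732,   0.        , 319.49784395],
       [  0.        , 405.09737732, 237.03914571],
       [  0.        ,   0.        ,   1.        ]]), 'R': array([[ 0.28231438, -0.95931788, -0.00279147],
       [-0.90761287, -0.26803847,  0.32310099],
       [-0.31070478, -0.08868249, -0.94636037]]), 't': array([-0.5733234 , -0.04195528,  0.38135123])}
{'clock': 0.15, 'joint_pos': array([-1.49129641e+00,  1.81396975e-01,  1.60775320e+00,  4.56959491e-06,
        1.35378802e+00, -2.06291571e-01]), 'qd': array([-0.00070922, -0.00147085, -0.00370016,  0.00045582, -0.0009069 ,
        0.00031831]), 'joint_torque': array([ 1.64457164e-03, -4.45263469e+01, -3.51691496e+01, -1.29135524e-04,
        5.91903809e-03,  8.11420648e-06]), 'tcp_pos': array([ 0.16209191, -0.55125437,  0.23058829]), 'tcp_rot': array([ 8.00598339e-01, -5.99201008e-01, -4.42952102e-04, -5.06377693e-04]), 'wrist_force': array([-0.64310834, -0.31605775,  0.69339683]), 'ft_torque': array([-0.03289448,  0.02457151,  0.02745475]), 'grip_width': 0.08561254141751834} 0.0187
```

View pics/a_scene.png

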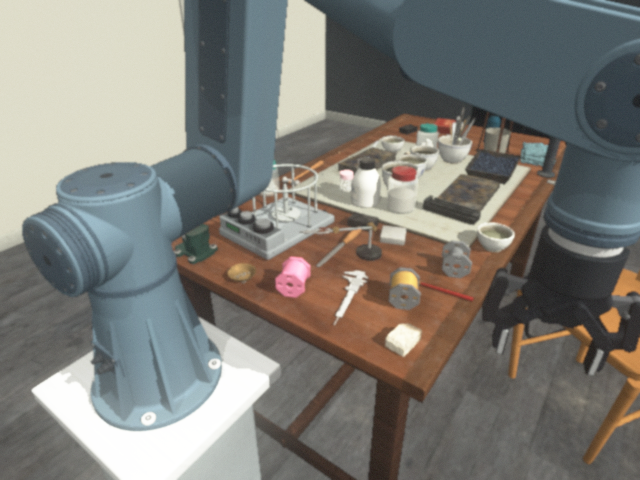

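View pics/a_side.png

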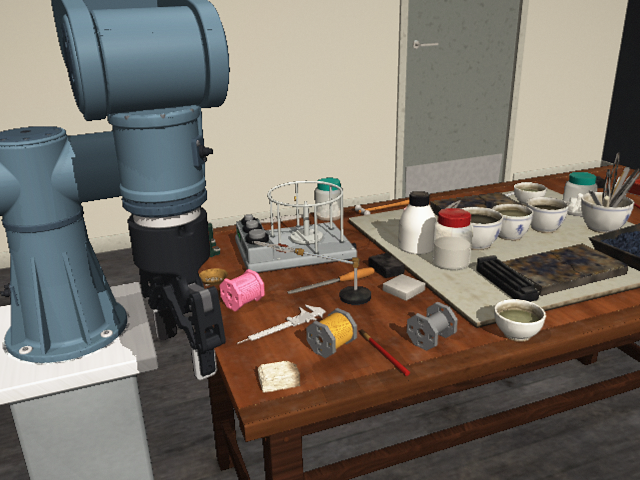

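View pics/a_wrist.png

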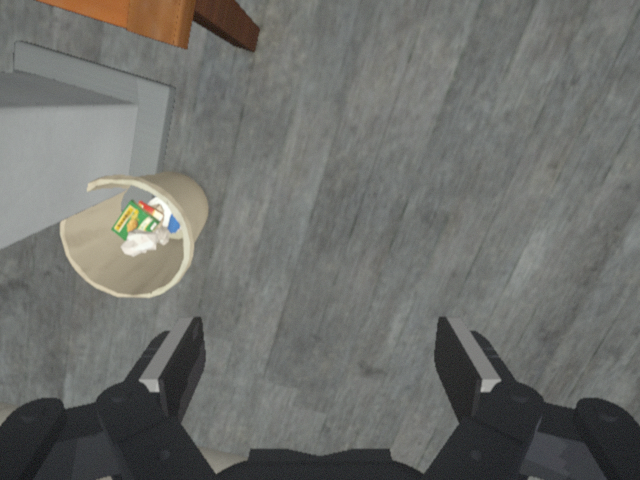

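Candidates for the full spool: the pink one (scene 293,277; side 242,289) is the look-alike. The grey bare hub (scene 456,258; side 432,325) is the empty spool. The grey flanges with brass wire (scene 404,287; side 332,332) are the full spool, so that is my choice. I'll check it in a close crop and triangulate.

```bash
cat > h.py <<'E'
import numpy as np, cv2
def ray(i,u,v):
    K,R,t=i["camera_matrix"],np.array(i["R"]),np.array(i["t"])
    d=R.T@np.linalg.inv(K)@np.array([u,v,1.]); return -R.T@t, d/np.linalg.norm(d)
def plane(i,u,v,z):
    o,d=ray(i,u,v); return o+d*(z-o[2])/d[2]
def tri(*obs):
    A=np.zeros((3,3));b=np.zeros(3);L=[]
    for i,u,v in obs:
        o,d=ray(i,u,v);P=np.eye(3)-np.outer(d,d);A+=P;b+=P@o;L.append((o,d))
    X=np.linalg.solve(A,b)
    return X,[round(1e3*np.linalg.norm(np.cross(X-o,d)),1) for o,d in L]
def proj(i,X):
    c=np.array(i["R"])@np.array(X)+i["t"]; p=i["camera_matrix"]@c; return p[:2]/p[2]
E
python3 - <<'E'
from rig import viewer
from h import *
s=viewer.camera_info("scene");d=viewer.camera_info("side")
np.set_printoptions(precision=4,suppress=True)
for n,a,b in [("full",(404,287),(332,332)),("empty",(456,258),(432,325)),("pink",(293,277),(242,289))]:
    print(n,tri((s,*a),(d,*b)),plane(s,*a,.032),plane(d,*b,.032))
A=cv2.imread("pics/a_scene.png")[220:320,350:480];B=cv2.imread("pics/a_side.png")[290:390,280:410]
C=cv2.imread("pics/a_scene.png")[150:260,200:340];D=cv2.imread("pics/a_side.png")[170:280,225:365]
r=lambda x:cv2.resize(x,(400,300),interpolation=cv2.INTER_CUBIC)
cv2.imwrite("pics/b.png",np.vstack([np.hstack([r(A),r(B)]),np.hstack([r(C),r(D)])]))
E
```

```text
full (array([ 0.4498, -0.2584,  0.0334]), [np.float64(0.2), np.float64(0.2)]) [ 0.4519 -0.2576  0.032 ] [ 0.4505 -0.2566  0.032 ]
empty (array([ 0.6247, -0.3087,  0.0335]), [np.float64(0.3), np.float64(0.3)]) [ 0.6264 -0.3083  0.032 ] [ 0.6265 -0.3061  0.032 ]
pink (array([ 0.3402, -0.038 ,  0.034 ]), [np.float64(1.8), np.float64(1.8)]) [ 0.3399 -0.0381  0.032 ] [ 0.3425 -0.031   0.032 ]
```

View pics/b.png

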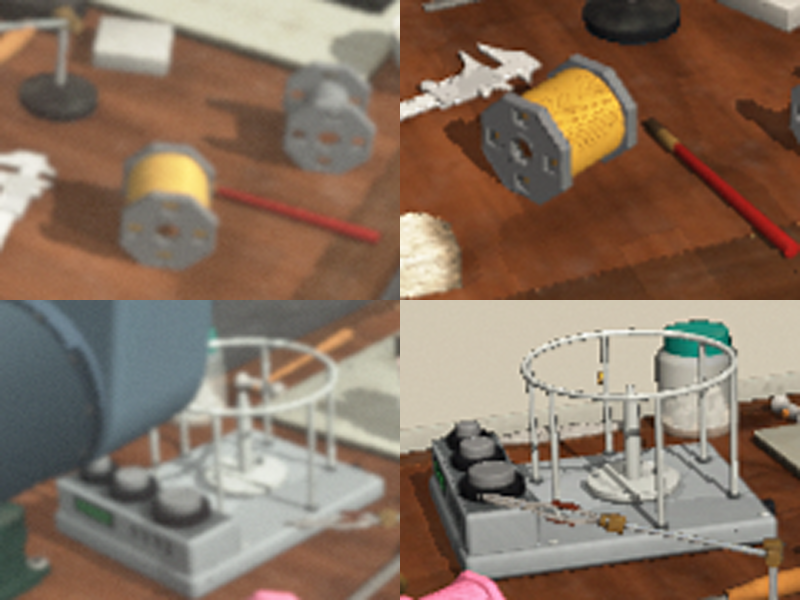

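```bash
python3 - <<'E'
from rig import viewer
from h import *
np.set_printoptions(precision=4,suppress=True)
w=viewer.camera_info("wrist");print(-w["R"].T@w["t"])
s=viewer.camera_info("scene");d=viewer.camera_info("side")
print(tri((s,404.6,296.7),(d,319.6,340)))
f=lambda u,v:(s,200+u*.35,150+v*.3667); g=lambda u,v:(d,225+u*.35,170+v*.3667)
for n,a,b in [("spindle",(242,80),(231,88)),("start",(133,181),(78,144)),("stop",(180,203),(95,172))]:
    print(n,tri(f(*a),g(*b)))
E
```

```text
[ 0.2423 -0.5274  0.3729]
(array([ 0.4197, -0.2746,  0.034 ]), [np.float64(0.3), np.float64(0.3)])
spindle (array([0.5582, 0.1608, 0.1343]), [np.float64(6.9), np.float64(6.9)])
start (array([0.4252, 0.181 , 0.0849]), [np.float64(3.8), np.float64(3.8)])
stop (array([0.4231, 0.1226, 0.081 ]), [np.float64(3.7), np.float64(3.7)])
```

arm_command(plan=[[[0.03,0.03,0.02,0,0,0.04],[0.07,0.07,0.05,0,0,0.08],[0.11,0.11,0.07,0,0,0.12],[0.15,0.15,0.07,0,0,0.16],[0.19,0.19,0.07,0,0,0.2],[0.23,0.23,0.07,0,0,0.22],[0.26,0.27,0.07,0,0,0.22],[0.28,0.3,0.07,0,0,0.22],[0.28,0.3,0.07,0,0,0.22],[0.28,0.3,0.07,0,0,0.22]]])

```text
clock: 1.4
tcp_pos: [0.4418, -0.2515, 0.3004]
tcp_rot: [0.862, -0.508, -0.001, -0.0]
wrist_force: [-0.5, -0.6, 0.0]
grip_width: 0.0854
```

```bash
python3 - <<'E'
from rig import viewer,env
from h import *
import pickle
i=viewer.camera_info("wrist");im=viewer.camera("wrist")[:,:,::-1]; cv2.imwrite("pics/c_wrist.png",im);pickle.dump(i,open("c.pkl","wb"))
im=viewer.camera("scene")[:,:,::-1]; cv2.imwrite("pics/c_scene.png",im)
o=env.get_obs();print(o["clock"],o["tcp_pos"],o["tcp_rot"],o["joint_pos"])
E
```

```text
1.5 [ 0.44155966 -0.25211311  0.30047118] [ 8.61205576e-01 -5.08256296e-01 -6.14505706e-04 -3.41964465e-04] [-7.52853115e-01 -2.17102038e-02  1.68395193e+00  4.01277796e-04
  1.48069946e+00  3.13428509e-01]
```

View pics/c_wrist.png

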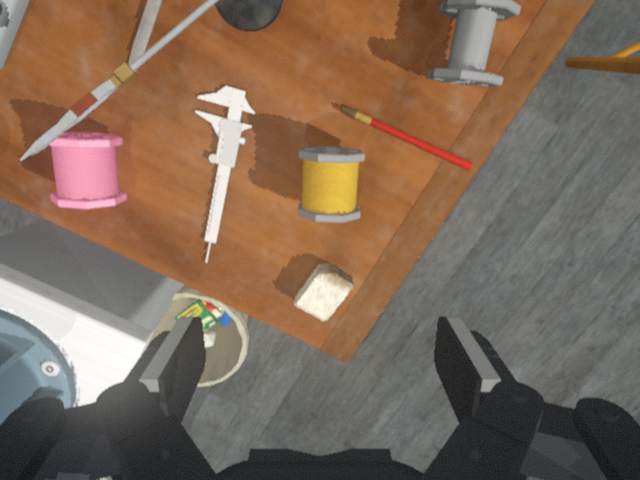

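View pics/c_scene.png

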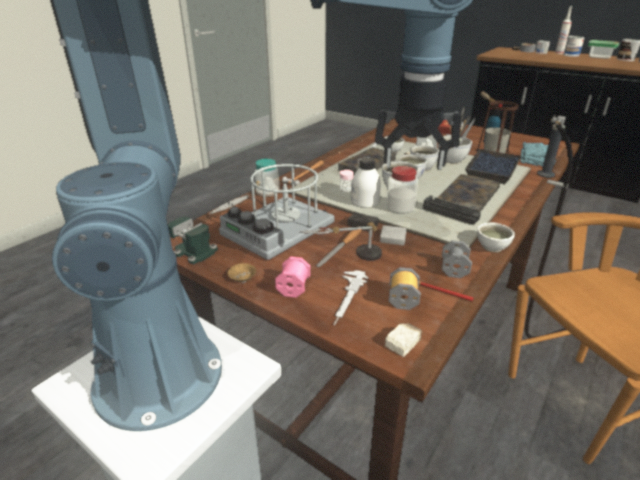

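```bash
python3 - <<'E'
from h import *
im=cv2.imread("pics/c_wrist.png")
c=cv2.resize(im[130:235,280:385],(600,600),interpolation=cv2.INTER_CUBIC)
cv2.imwrite("pics/c_crop.png",c)
import pickle;np.set_printoptions(precision=4,suppress=True)
i=pickle.load(open("c.pkl","rb"))
for n,u,v,z in [("brush tip",335,105,.005),("brush end",470,165,.005),("brick tl",318,265,.026),("brick r",352,285,.026),("vern jaw",255,105,.005),("foot",250,30,.019),("free",370,60,.0),("empty near flange",465,80,.0)]: print(n,plane(i,u,v,z))
hsv=cv2.cvtColor(im,cv2.COLOR_BGR2HSV); m=cv2.inRange(hsv,(18,120,100),(35,255,255));m[:,:280]=0;m[:,385:]=0;m[:140]=0;m[230:]=0
cn=max(cv2.findContours(m,0,1)[0],key=cv2.contourArea);print(cv2.minAreaRect(cn),cv2.boundingRect(cn))
E
```

```text
brush tip [ 0.5167 -0.2265  0.005 ]
brush end [ 0.5339 -0.3838  0.005 ]
brick tl [ 0.3604 -0.2932  0.026 ]
brick r [ 0.3577 -0.3387  0.026 ]
vern jaw [ 0.4769 -0.1547  0.005 ]
foot [ 0.5362 -0.1228  0.019 ]
free [ 0.5711 -0.2361  0.    ]
empty near flange [ 0.602  -0.3305  0.    ]
((329.359375, 187.27073669433594), (55.427059173583984, 51.76008605957031), 3.301865577697754) (302, 160, 57, 54)
```

View pics/c_crop.png

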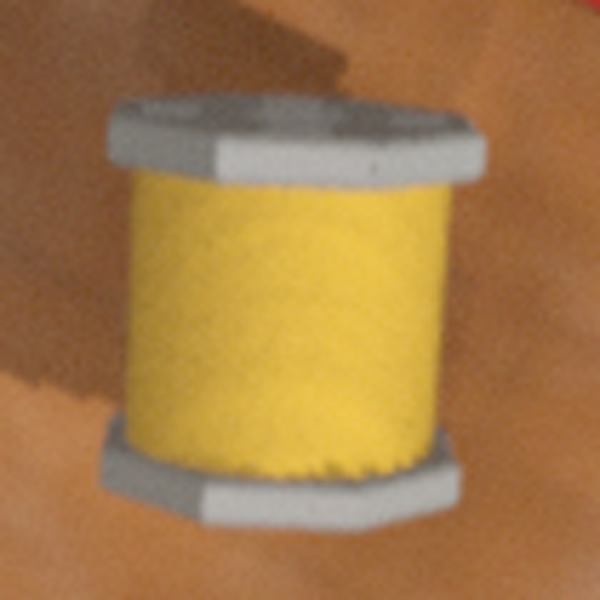

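```bash
python3 - <<'E'
from h import *
import pickle;np.set_printoptions(precision=4,suppress=True)
i=pickle.load(open("c.pkl","rb"))
P=lambda u,v,z=.064: plane(i,280+(u+.5)/600*105-.5,130+(v+.5)/600*105-.5,z)
fl,nl,nr,fr=P(217,137),P(203,523),P(363,526),P(382,140)
print(fl,nl,nr,fr,"lens",np.linalg.norm(fl-nl),np.linalg.norm(nr-nl),np.linalg.norm(fr-fl))
a=(fl-nl)+(fr-nr); print("yaw",np.degrees(np.arctan2(fl[1]-nl[1],fl[0]-nl[0])),np.degrees(np.arctan2(fr[1]-nr[1],fr[0]-nr[0])), "centre",(fl+nl+nr+fr)/4)
# wide corners of far flange (z=.032+.01325): left 108,120..162 ; right 487,135..180
l,r=P(108,123,.0453),P(487,135,.0453); print("far wide",l,r,np.linalg.norm(l-r),np.degrees(np.arctan2((l-r)[1],(l-r)[0])))
l,r=P(101,482,.0453),P(460,500,.0453); print("near wide",l,r,np.linalg.norm(l-r))
E
```

```text
[ 0.4717 -0.2315  0.064 ] [ 0.4137 -0.2608  0.064 ] [ 0.4265 -0.2849  0.064 ] [ 0.4842 -0.255   0.064 ] lens 0.06504301237772656 0.02729876951571172 0.026652537322288533
yaw 26.830888645912285 27.4003944529301 centre [ 0.449  -0.2581  0.064 ]
far wide [ 0.4627 -0.2152  0.0453] [ 0.4921 -0.2723  0.0453] 0.0641886786992723 117.25589808115808
near wide [ 0.4065 -0.2438  0.0453] [ 0.4347 -0.3013  0.0453] 0.06405271261241216
```

```bash
cat >> h.py <<'E'
from scipy.spatial.transform import Rotation as Ro
def toolR(x,z):
    x=np.array(x,float);x/=np.linalg.norm(x);z=np.array(z,float);z/=np.linalg.norm(z)
    return Ro.from_matrix(np.c_[x,np.cross(z,x),z])
def delta(o,pos,Rt):
    return np.round(np.array(pos)-o["tcp_pos"],4), np.round((Rt*Ro.from_quat(o["tcp_rot"]).inv()).as_rotvec(),4)
E
python3 - <<'E'
from rig import env
from h import *
o=env.get_obs()
y=np.radians(27.1);a=np.array([np.cos(y),np.sin(y),0]);k=np.cross([0,0,1],a)
for ph in (20,30):
    p=np.radians(ph);z=-a*np.sin(p)-np.array([0,0,np.cos(p)])
    g=np.array([.449,-.258,.032])+.029*a
    T=g+.0245*z
    print(ph,T,delta(o,T,toolR(-k,z)),"pre",delta(o,T-.08*z,toolR(-k,z)))
E
```

```text
20 [ 0.46735664 -0.24860643  0.00897753] (array([ 0.0258,  0.0035, -0.2915]), array([-0.1651,  0.3075, -0.0309])) pre (array([ 0.0502,  0.016 , -0.2163]), array([-0.1651,  0.3075, -0.0309]))
30 [ 0.46391106 -0.25036962  0.01078238] (array([ 0.0224,  0.0017, -0.2897]), array([-0.247 ,  0.4616, -0.0304])) pre (array([ 0.058 ,  0.02  , -0.2204]), array([-0.247 ,  0.4616, -0.0304]))
```

arm_command(plan=[[[0.01,0,-0.02,-0.04,0.08,-0.005],[0.02,0.01,-0.05,-0.08,0.16,-0.01],[0.03,0.01,-0.08,-0.13,0.24,-0.015],[0.04,0.02,-0.11,-0.18,0.33,-0.02],[0.05,0.02,-0.14,-0.22,0.41,-0.03],[0.058,0.02,-0.15,-0.247,0.462,-0.03],[0.058,0.02,-0.15,-0.247,0.462,-0.03]]])

```text
clock: 2.38
tcp_pos: [0.499, -0.2322, 0.1482]
tcp_rot: [0.824, -0.503, -0.137, 0.221]
wrist_force: [0.2, 0.1, -0.2]
grip_width: 0.0851
```

```bash
cat > kin.py <<'E'
import numpy as np
from scipy.spatial.transform import Rotation as Ro
Rz=lambda t:Ro.from_euler('z',t); Ry=lambda t:Ro.from_euler('y',t)
def fk(q,p):
    h,L1,L2,T,off,e=p
    R=Rz(q[0]);X=np.array([0,0,h])+R.apply([off,0,0]); R=R*Ry(q[1]); X=X+R.apply([0,0,L1]); R=R*Ry(q[2])
    X=X+R.apply([e,0,L2]); R=R*Rz(q[3])*Ry(q[4]); X=X+R.apply([0,0,T]); return X,R*Rz(q[5]+np.pi)
E
python3 - <<'E'
from rig import env
from h import *
from kin import *
from scipy.optimize import least_squares
o=env.get_obs()
D=[([-1.49129641e+00,1.81396975e-01,1.60775320e+00,0,1.35378802e+00,-2.06291571e-01],[ 0.16209191, -0.55125437,  0.23058829]),
([-7.52853115e-01,-2.17102038e-02,1.68395193,4e-4,1.48069946,3.13428509e-01],[ 0.44155966,-0.25211311,0.30047118]),(o["joint_pos"],o["tcp_pos"])]
np.set_printoptions(precision=4,suppress=True)
print(o["joint_pos"],o["tcp_pos"])
print("rot err",(fk(o["joint_pos"],[0]*6)[1]*Ro.from_quat(o["tcp_rot"]).inv()).as_rotvec())
for mask in (3,4):
    f=lambda v:np.concatenate([fk(q,[v[0],v[1],v[2],v[3],v[4] ,0])[0]-x for q,x in D]+[[1e-3*(v[0]-.3)]])
    s=least_squares(f,[.3,.38,.51,.3,0]);print(s.x,s.fun*1e3);break
E
```

```text
[-0.4235  0.4946  1.4672 -0.4013  1.5334  0.7611] [ 0.499  -0.2322  0.1482]
rot err [-0.  0.  0.]
[0.1865 0.1927 0.4657 0.0387 0.0495] [-119.2939   14.0482    5.7658  -70.0504  -95.9476   -2.645     4.7265
  -11.4025   -3.1208   -0.1135]
```

```bash
sed -i 's/h,L1,L2,T,off,e=p/h,L1,L2,T,dy=p;off=e=0/; s/X=X+R.apply(\[e,0,L2\])/X=X+R.apply([e,dy,L2])/' kin.py
cat > data.py <<'E'
D=[([-1.49129641e+00,1.81396975e-01,1.60775320e+00,0,1.35378802e+00,-2.06291571e-01],[ 0.16209191, -0.55125437,  0.23058829]),
([-7.52853115e-01,-2.17102038e-02,1.68395193,4e-4,1.48069946,3.13428509e-01],[ 0.44155966,-0.25211311,0.30047118])]
E
python3 - <<'E'
from rig import env
from h import *
from kin import *
from data import D
from scipy.optimize import least_squares
o=env.get_obs();D=D+[(list(o["joint_pos"]),list(o["tcp_pos"]))]
open("data.py","w").write("D="+repr([([float(v) for v in q],[float(v) for v in x]) for q,x in D]))
np.set_printoptions(precision=4,suppress=True)
f=lambda v:np.concatenate([fk(q,v)[0]-x for q,x in D])
s=least_squares(f,[.3,.38,.51,.3,.118]);print(s.x,s.fun*1e3)
E
```

```text
[0.2764 0.3869 0.5054 0.3175 0.1176] [-0.1491 -0.3639 -0.6326 -0.2543 -0.0044 -0.9341  0.3568  0.2282  1.5667]
```

```bash
cat >> kin.py <<'E'
P=[0.2764,0.3869,0.5054,0.3175,0.1176]
LO=np.array([-2.99,-.89,.3,-1.14,0,-3.12]);HI=np.array([2.99,2.07,2.58,4.28,2.63,3.12])
from scipy.optimize import least_squares
def ik(X,R,q0):
    f=lambda q:(lambda r:np.concatenate([(r[0]-X)*5,(r[1]*R.inv()).as_rotvec()]))(fk(q,P))
    s=least_squares(f,np.clip(q0,LO+.01,HI-.01),bounds=(LO,HI),max_nfev=60); return s.x,np.abs(s.fun).max()
E
python3 - <<'E'
from rig import env
from h import *
from kin import *
np.set_printoptions(precision=2,suppress=True)
q0=env.get_obs()["joint_pos"]
y=np.radians(27.1);a=np.array([np.cos(y),np.sin(y),0]);Z=np.array([0,0,1.])
res=[]
for end in (1,-1):
  for th in (45,60,75):
    t=np.radians(th);p=np.pi/2-t; b=-end*a   # direction tool points, pickup
    z=b*np.sin(p)-Z*np.cos(p); xj=-np.cross(Z,a)
    g=np.array([.449,-.258,.032])+end*.029*a
    qp,e=ik(g+.0245*z,toolR(xj,z),q0)
    print("end",end,"th",th,"pickup",qp,e<1e-3)
    if e>1e-3: continue
    for spot in ((.575,-.215),(.45,-.258),(.54,-.2)):
      for dl in range(-90,91,15):
        # stand: rotate
        Rs=Ro.from_rotvec([0,0,np.radians(dl)])*Ro.from_rotvec(-end*np.pi/2*np.cross(Z,a))*toolR(xj,z)
        zs=Rs.as_matrix()[:,2]; gs=np.array([*spot,.062])
        q,e=ik(gs+.0245*zs,Rs,qp)
        if e<1e-3: print("   ",spot,dl,"az",round(np.degrees(np.arctan2(zs[1],zs[0]))),q,"d",np.abs(q-qp).max().round(2),"marg",np.minimum(q-LO,HI-q).min().round(2))
E
```

```text
end 1 th 45 pickup [-0.4   0.77  1.47 -0.57  1.49  0.93] True
    (0.575, -0.215) -45 az -18 [-0.67  0.17  2.28  1.79  0.26 -0.49] d 2.36 marg 0.26
    (0.575, -0.215) -30 az -3 [-0.79  0.2   2.24  1.45  0.5  -0.44] d 2.03 marg 0.34
    (0.575, -0.215) -15 az 12 [-0.87  0.27  2.15  1.24  0.72 -0.49] d 1.81 marg 0.43
    (0.575, -0.215) 0 az 27 [-0.91  0.37  2.02  1.06  0.92 -0.56] d 1.64 marg 0.56
    (0.575, -0.215) 15 az 42 [-0.91  0.47  1.87  0.91  1.1  -0.64] d 1.57 marg 0.71
    (0.575, -0.215) 30 az 57 [-0.9   0.58  1.71  0.78  1.27 -0.72] d 1.65 marg 0.87
    (0.575, -0.215) 45 az 72 [-0.86  0.68  1.54  0.66  1.43 -0.82] d 1.74 marg 1.04
    (0.575, -0.215) 60 az 87 [-0.81  0.79  1.37  0.54  1.58 -0.92] d 1.85 marg 1.05
    (0.575, -0.215) 75 az 102 [-0.75  0.88  1.21  0.42  1.72 -1.05] d 1.97 marg 0.91
    (0.575, -0.215) 90 az 117 [-0.69  0.97  1.07  0.3   1.84 -1.19] d 2.12 marg 0.77
    (0.45, -0.258) -60 az -33 [-0.87 -0.07  2.54  1.94  0.22 -0.6 ] d 2.52 marg 0.04
    (0.45, -0.258) -45 az -18 [-1.03 -0.05  2.52  1.51  0.49 -0.48] d 2.08 marg 0.06
    (0.45, -0.258) -30 
[... 13213 characters left out ...]
  0.46  2.26  1.97] d 2.08 marg 0.37
    (0.54, -0.2) -75 az 132 [-0.65  1.34  0.69  0.26  2.39  1.81] d 1.92 marg 0.24
    (0.54, -0.2) -60 az 147 [-0.57  1.41  0.57  0.01  2.47  1.58] d 1.69 marg 0.16
    (0.54, -0.2) -45 az 162 [-0.48  1.43  0.53 -0.26  2.47  1.32] d 1.64 marg 0.16
    (0.54, -0.2) -30 az 177 [-0.39  1.39  0.6  -0.49  2.38  1.11] d 1.55 marg 0.25
    (0.54, -0.2) -15 az -168 [-0.31  1.31  0.75 -0.66  2.24  0.97] d 1.41 marg 0.39
    (0.54, -0.2) 0 az -153 [-0.24  1.21  0.93 -0.8   2.06  0.9 ] d 1.23 marg 0.34
    (0.54, -0.2) 15 az -138 [-0.17  1.1   1.14 -0.92  1.88  0.87] d 1.28 marg 0.22
    (0.54, -0.2) 30 az -123 [-0.12  0.99  1.36 -1.06  1.7   0.87] d 1.42 marg 0.08
```

```bash
python3 - <<'E'
from rig import env
from h import *
o=env.get_obs()
y=np.radians(27.1);a=np.array([np.cos(y),np.sin(y),0]);k=np.cross([0,0,1],a)
p=np.radians(30);z=-a*np.sin(p)-np.array([0,0,np.cos(p)])
T=np.array([.449,-.258,.032])+.029*a+.0245*z
for b in (.08,.04,0): print(delta(o,T-b*z,toolR(-k,z)))
E
```

```text
(array([ 0.0005,  0.0001, -0.0681]), array([-0.0021, -0.0039, -0.    ]))
(array([-0.0173, -0.009 , -0.1028]), array([-0.0021, -0.0039, -0.    ]))
(array([-0.0351, -0.0181, -0.1374]), array([-0.0021, -0.0039, -0.    ]))
```

arm_command(plan=[[[0,0,-0.03,0,0,0],[0,0,-0.068,0,0,0],[-0.009,-0.005,-0.086,0,0,0],[-0.018,-0.009,-0.103,0,0,0],[-0.026,-0.014,-0.12,0,0,0],[-0.031,-0.016,-0.129,0,0,0],[-0.035,-0.018,-0.1374,0,0,0],[-0.035,-0.018,-0.1374,0,0,0]]], gripper=1)

```text
clock: 3.38
tcp_pos: [0.4636, -0.2502, 0.0104]
tcp_rot: [0.824, -0.503, -0.138, 0.221]
wrist_force: [0.6, 1.2, 0.0]
grip_width: 0.0858
```

```bash
python3 - <<'E'
from rig import viewer,env
from h import *
A=viewer.camera("scene")[180:360,300:540,::-1];B=viewer.camera("wrist")[:,:,::-1]
cv2.imwrite("pics/d.png",np.hstack([cv2.resize(A,(400,300)),cv2.resize(B,(400,300))]))
o=env.get_obs();print(o["clock"],o["tcp_pos"],o["wrist_force"],o["joint_pos"])
E
```

```text
3.475 [ 0.46444917 -0.25032187  0.01114224] [0.94563905 0.02200236 0.02223923] [-0.47257927  0.64097267  1.57479591 -0.43648429  1.28309914  0.82618618]
```

View pics/d.png

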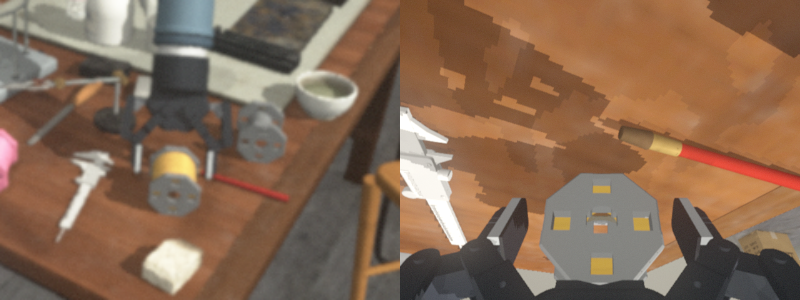

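The fingers straddle the far flange evenly (flange centre at 602,225, pads at 510 and 695). I'll close them.

arm_command(plan=[[[0,0,0,0,0,0],[0,0,0,0,0,0],[0,0,0,0,0,0],[0,0,0,0,0,0],[0,0,0,0,0,0],[0,0,0,0,0,0]]], gripper=0, newtons=90)

```text
clock: 4.22
tcp_pos: [0.4655, -0.2505, 0.0122]
tcp_rot: [0.824, -0.504, -0.136, 0.221]
wrist_force: [1.3, 2.8, 6.0]
grip_width: 0.0616
```

arm_command(plan=[[[0,0,0.02,0,0,0],[0,0,0.05,0,0,0],[0,0,0.08,0,0,0],[0,0,0.08,0,0,0]]])

```text
clock: 4.72
tcp_pos: [0.4674, -0.2514, 0.0951]
tcp_rot: [0.824, -0.504, -0.133, 0.221]
wrist_force: [0.6, -0.3, -4.3]
grip_width: 0.0616
```

```bash
python3 - <<'E'
from rig import viewer,env
from h import *
A=viewer.camera("scene")[180:360,300:540,::-1];B=viewer.camera("wrist")[:,:,::-1];C=viewer.camera("side")[200:380,250:490,::-1]
cv2.imwrite("pics/e.png",np.vstack([np.hstack([cv2.resize(A,(400,300)),cv2.resize(B,(400,300))]),np.hstack([cv2.resize(C,(400,300)),np.zeros((300,400,3),np.uint8)])]))
o=env.get_obs();print(o["clock"],o["tcp_pos"],o["wrist_force"],o["ft_torque"],o["grip_width"])
y=np.radians(27.1);a=np.array([np.cos(y),np.sin(y),0]);k=np.cross([0,0,1],a);p=np.radians(60)
z=a*np.sin(p)-np.array([0,0,np.cos(p)]); T=np.array([.449,-.258,.062])+.0245*z
print(T,delta(o,T,toolR(-k,z)))
E
```

```text
4.875 [ 0.46485288 -0.24998926  0.09118537] [-0.9866579  -0.81216026 -4.08463481] [ 0.31861999 -0.52535485 -0.06679993] 0.061484042535009775
[ 0.4678882  -0.24833442  0.04975   ] (array([ 0.003 ,  0.0017, -0.0414]), array([ 0.7146, -1.4004, -0.0026]))
```

View pics/e.png

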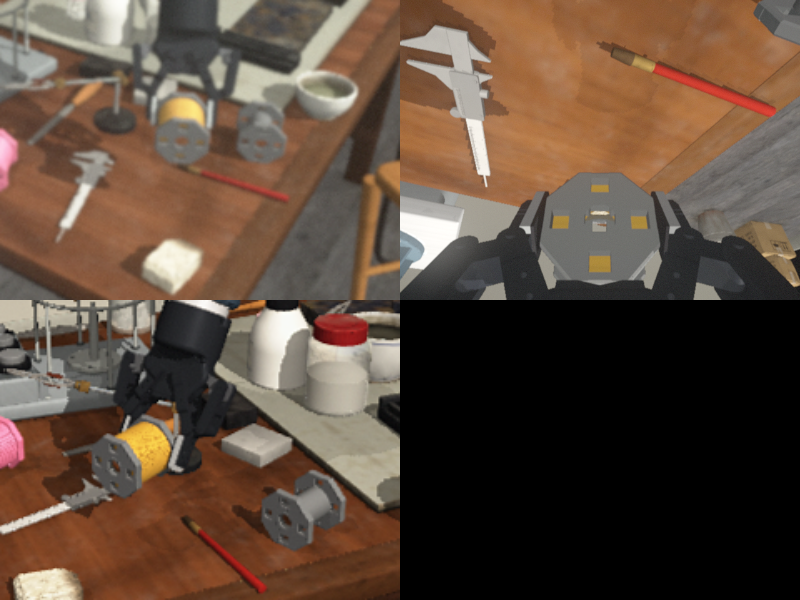

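```bash
python3 - <<'E'
from rig import env
from h import *
o=env.get_obs();R0=Ro.from_quat(o["tcp_rot"]);z0=R0.as_matrix()[:,2];g0=o["tcp_pos"]-.0245*z0;print(g0)
rv=np.array([.7146,-1.4004,-.0026]);g1=np.array([.449,-.258,.11])
for n in range(1,15):
    f=min(1,n/13);R=Ro.from_rotvec(rv*f)*R0
    T=g0+(g1-g0)*f+.0245*R.as_matrix()[:,2]
    print(np.round(T-o["tcp_pos"],3).tolist(),np.round(rv*f,3).tolist())
E
```

```text
[ 0.47580746 -0.24444323  0.11238652]
[0.0, 0.0, -0.002] [0.055, -0.108, -0.0]
[0.001, 0.0, -0.003] [0.11, -0.215, -0.0]
[0.001, 0.001, -0.004] [0.165, -0.323, -0.001]
[0.002, 0.001, -0.004] [0.22, -0.431, -0.001]
[0.002, 0.001, -0.004] [0.275, -0.539, -0.001]
[0.003, 0.002, -0.004] [0.33, -0.646, -0.001]
[0.003, 0.002, -0.003] [0.385, -0.754, -0.001]
[0.004, 0.002, -0.002] [0.44, -0.862, -0.002]
[0.004, 0.002, -0.001] [0.495, -0.97, -0.002]
[0.004, 0.002, 0.0] [0.55, -1.077, -0.002]
[0.004, 0.002, 0.002] [0.605, -1.185, -0.002]
[0.004, 0.002, 0.004] [0.66, -1.293, -0.002]
[0.003, 0.002, 0.007] [0.715, -1.4, -0.003]
[0.003, 0.002, 0.007] [0.715, -1.4, -0.003]
```

arm_command(plan=[[[0,0,0,0.055,-0.108,0],[0,0,0,0.11,-0.215,0],[0.001,0.001,0,0.165,-0.323,0],[0.002,0.001,0,0.22,-0.431,0],[0.002,0.001,0,0.275,-0.539,0],[0.003,0.002,0,0.33,-0.646,0],[0.003,0.002,0,0.385,-0.754,0],[0.004,0.002,0,0.44,-0.862,0],[0.004,0.002,0,0.495,-0.97,0],[0.004,0.002,0,0.55,-1.077,0],[0.004,0.002,0.002,0.605,-1.185,0],[0.004,0.002,0.004,0.66,-1.293,0],[0.003,0.002,0.007,0.715,-1.4,0],[0.003,0.002,0.007,0.715,-1.4,0],[0.003,0.002,0.007,0.715,-1.4,0]]])

```text
clock: 6.75
tcp_pos: [0.4677, -0.2477, 0.0975]
tcp_rot: [0.74, -0.451, 0.26, -0.426]
wrist_force: [-0.2, -0.2, -3.3]
grip_width: 0.0617
```

```bash
python3 - <<'E'
from rig import viewer,env
from h import *
A=viewer.camera("scene")[180:360,300:540,::-1];B=viewer.camera("wrist")[:,:,::-1];C=viewer.camera("side")[200:380,250:490,::-1]
cv2.imwrite("pics/f.png",np.vstack([np.hstack([cv2.resize(A,(400,300)),cv2.resize(B,(400,300))]),np.hstack([cv2.resize(C,(400,300)),np.zeros((300,400,3),np.uint8)])]))
o=env.get_obs();print(o["clock"],o["tcp_pos"],o["wrist_force"],o["ft_torque"],o["grip_width"],o["joint_pos"])
y=np.radians(27.1);a=np.array([np.cos(y),np.sin(y),0]);k=np.cross([0,0,1],a);p=np.radians(60)
z=a*np.sin(p)-np.array([0,0,np.cos(p)]); T=np.array([.449,-.258,.062])+.0245*z
print(T,delta(o,T,toolR(-k,z)))
E
```

```text
6.9 [ 0.4682397  -0.24781823  0.09855221] [ 0.54731428 -0.03435789 -3.25364878] [-0.38990832  0.72920976 -0.00936186] 0.06173590148949887 [-1.3073648   0.3997914   2.08050641  1.08078121  1.28243053 -0.89689681]
[ 0.4678882  -0.24833442  0.04975   ] (array([-0.0004, -0.0005, -0.0488]), array([ 0.0031, -0.0004, -0.0032]))
```

View pics/f.png

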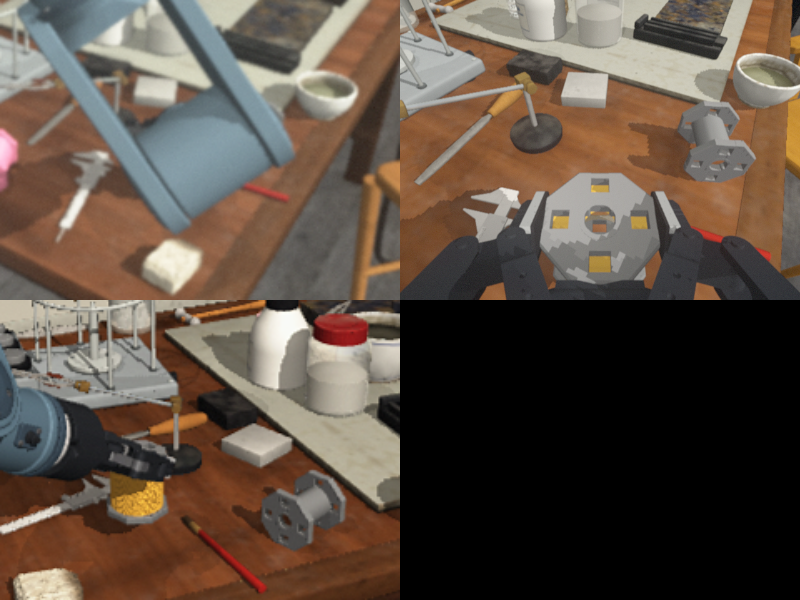

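arm_command(plan=[[[0,0,-0.015,0,0,0],[0,0,-0.03,0,0,0],[0,0,-0.037,0,0,0],[0,0,-0.041,0,0,0],[0,0,-0.044,0,0,0],[0,0,-0.046,0,0,0],[0,0,-0.046,0,0,0]]])

```text
clock: 7.78
tcp_pos: [0.4683, -0.2479, 0.0526]
tcp_rot: [0.74, -0.45, 0.261, -0.426]
wrist_force: [-0.2, 0.3, -3.4]
grip_width: 0.0619
```

```bash
python3 - <<'E'
from rig import viewer,env
from h import *
C=viewer.camera("side")[250:370,280:440,::-1]
cv2.imwrite("pics/g.png",cv2.resize(C,(800,600),interpolation=cv2.INTER_CUBIC))
o=env.get_obs();print(o["clock"],o["tcp_pos"],o["wrist_force"],o["ft_torque"])
E
```

```text
7.825 [ 0.46825942 -0.24789507  0.05267867] [-0.51466231 -0.54718011 -2.09542846] [-0.37877417  0.76959169 -0.03766601]
```

View pics/g.png

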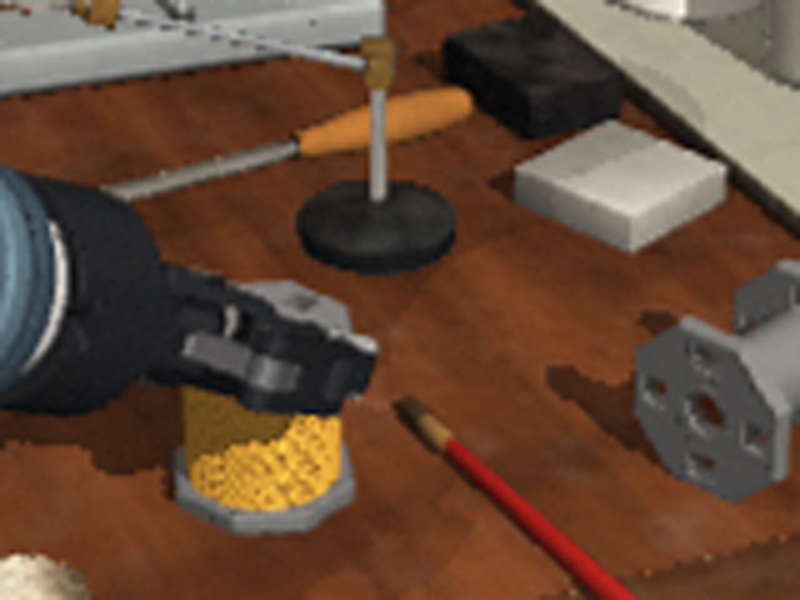

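arm_command(plan=[[[0,0,-0.0015,0,0,0],[0,0,-0.003,0,0,0],[0,0,-0.003,0,0,0]]])

```text
clock: 8.2
tcp_pos: [0.4688, -0.248, 0.0524]
tcp_rot: [0.74, -0.449, 0.262, -0.428]
wrist_force: [-9.0, 2.6, 17.5]
grip_width: 0.0617
```

arm_command(plan=[[[0,0,0.001,0,0,0],[0,0,0.001,0,0,0],[0,0,0.001,0,0,0],[0,0,0.001,0,0,0],[0,0,0.001,0,0,0]]], gripper=1)

```text
clock: 8.82
tcp_pos: [0.4688, -0.2478, 0.0534]
tcp_rot: [0.74, -0.449, 0.262, -0.428]
wrist_force: [0.1, 0.3, -0.1]
grip_width: 0.0853
```

```bash
python3 - <<'E'
from rig import viewer,env
from h import *
B=viewer.camera("wrist")[:,:,::-1];C=viewer.camera("side")[250:370,280:440,::-1]
cv2.imwrite("pics/i.png",np.hstack([cv2.resize(B,(400,300)),cv2.resize(C,(400,300),interpolation=cv2.INTER_CUBIC)]))
o=env.get_obs();print(o["clock"],o["tcp_pos"],o["wrist_force"],o["grip_width"],Ro.from_quat(o["tcp_rot"]).as_matrix()[:,2])
E
```

```text
8.925 [ 0.46882359 -0.24787087  0.05337728] [-0.0570312  -0.0022718  -0.08913583] 0.08532399986941691 [ 0.77172694  0.39732147 -0.49656135]
```

View pics/i.png

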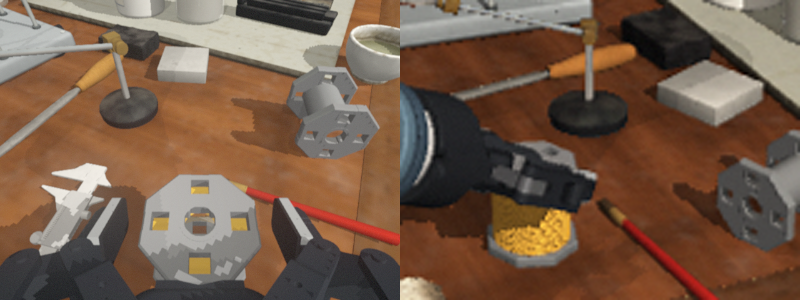

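```bash
python3 - <<'E'
from rig import env
from h import *
from kin import *
o=env.get_obs();q=o["joint_pos"];R0=Ro.from_quat(o["tcp_rot"])
np.set_printoptions(precision=3,suppress=True)
print(ik(o["tcp_pos"],R0,q),q)
tgt=toolR([.4555,-.8902,0],[0,0,-1]);rv=(tgt*R0.inv()).as_rotvec();print(rv)
for s,f in (((-.027,-.014,.018),0),((-.054,-.028,.035),0),((-.06,-.03,.1),.2),((-.05,-.02,.17),.5),((-.028,-.007,.25),1)):
    q,e=ik(o["tcp_pos"]+np.array(s),Ro.from_rotvec(rv*f)*R0,q);print(q,e)
E
```

```text
(array([-1.305,  0.384,  2.183,  1.11 ,  1.247, -0.98 ]), np.float64(1.4144255489068058e-09)) [-1.308  0.523  2.059  1.112  1.241 -0.995]
[-0.478  0.936 -0.006]
[-1.375  0.335  2.191  1.047  1.3   -0.962] 1.178514855149082e-09
[-1.444  0.294  2.192  0.988  1.356 -0.949] 1.1102230246251565e-15
[-1.371  0.025  2.177  0.829  1.338 -0.649] 4.163336342344337e-16
[-1.159 -0.145  2.041  0.543  1.322 -0.222] 1.3877787807814457e-15
[-0.757 -0.021  1.676 -0.     1.487  0.341] 1.7646096755338868e-09
```

arm_command(plan=[[[-0.018,-0.009,0.012,0,0,0],[-0.036,-0.018,0.023,0,0,0],[-0.054,-0.028,0.035,0,0,0],[-0.06,-0.03,0.065,-0.05,0.09,0],[-0.06,-0.03,0.1,-0.1,0.19,0],[-0.058,-0.028,0.13,-0.17,0.33,0],[-0.054,-0.024,0.16,-0.24,0.47,0],[-0.05,-0.02,0.185,-0.31,0.61,0],[-0.042,-0.015,0.21,-0.38,0.75,-0.003],[-0.034,-0.01,0.235,-0.44,0.87,-0.006],[-0.028,-0.007,0.25,-0.478,0.936,-0.006],[-0.028,-0.007,0.25,-0.478,0.936,-0.006],[-0.028,-0.007,0.25,-0.478,0.936,-0.006]]])

```text
clock: 10.55
tcp_pos: [0.4402, -0.2545, 0.3021]
tcp_rot: [0.853, -0.522, -0.001, -0.001]
wrist_force: [-0.6, 0.2, 0.6]
grip_width: 0.0852
```

```bash
python3 - <<'E'
from rig import viewer,env
from h import *
import pickle
i=viewer.camera_info("wrist");B=viewer.camera("wrist")[:,:,::-1];pickle.dump(i,open("j.pkl","wb"))
cv2.imwrite("pics/j_wrist.png",B)
cv2.imwrite("pics/j_side.png",viewer.camera("side")[:,:,::-1])
cv2.imwrite("pics/j_crop.png",cv2.resize(B[120:240,260:420],(800,600),interpolation=cv2.INTER_CUBIC))
o=env.get_obs();print(o["clock"],o["tcp_pos"],o["tcp_rot"])
E
```

```text
10.65 [ 0.43969808 -0.25496593  0.30207697] [ 8.52832622e-01 -5.22183134e-01 -9.30463355e-04 -6.53745369e-04]
```

View pics/j_wrist.png

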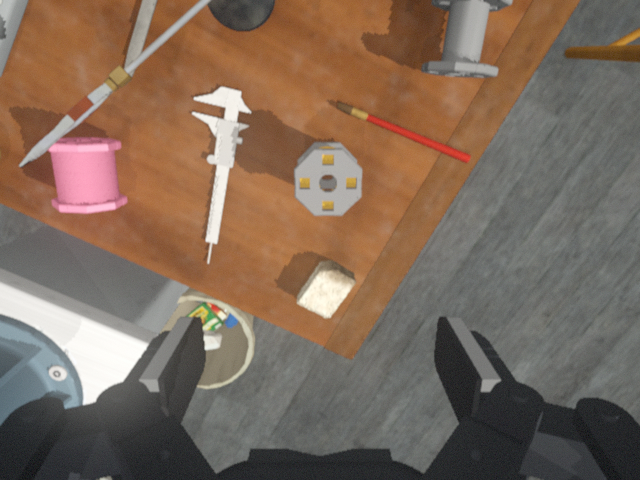

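View pics/j_crop.png

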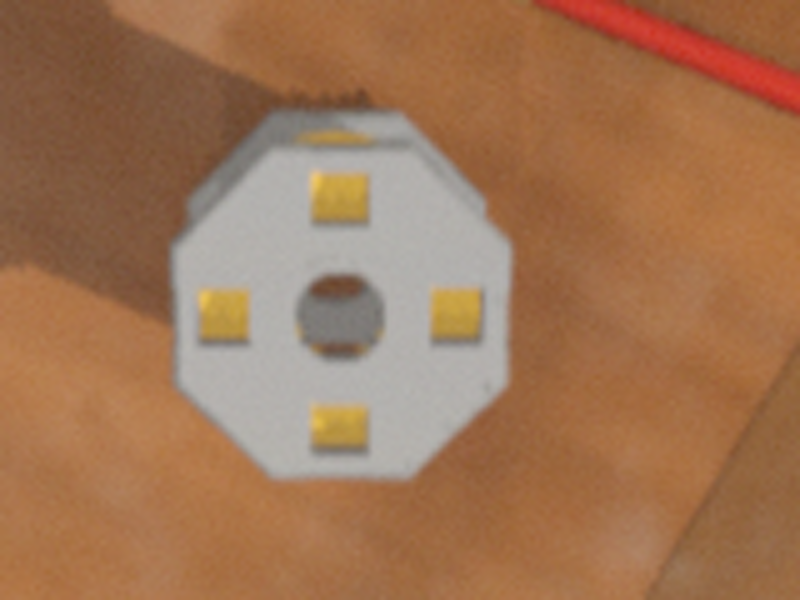

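View pics/j_side.png

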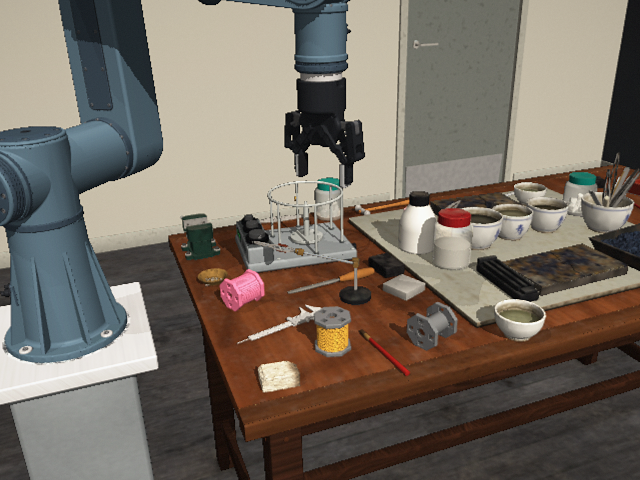

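```bash
python3 - <<'E'
from h import *
import pickle;i=pickle.load(open("j.pkl","rb"))
B=cv2.imread("pics/j_wrist.png");hsv=cv2.cvtColor(B,cv2.COLOR_BGR2HSV)
m=cv2.inRange(hsv,(18,110,100),(35,255,255));m[:130]=0;m[215:]=0;m[:,:290]=0;m[:,370:]=0
pts=[]
for c in cv2.findContours(m,0,2)[0]:
    M=cv2.moments(c)
    if M["m00"]>30: u,v=M["m10"]/M["m00"],M["m01"]/M["m00"];P=plane(i,u,v,.066);pts.append(P);print(round(u,1),round(v,1),P.round(4),M["m00"])
c=sum(pts)/len(pts);print(c, [np.round(np.linalg.norm(p-c)*1e3,1) for p in pts],[np.round(np.degrees(np.arctan2(*(p-c)[1::-1])),1) for p in pts])
print("bore",plane(i,328,183.2,.066))
E
```

```text
327.5 205.0 [ 0.4317 -0.2659  0.066 ] 54.0
350.8 182.0 [ 0.4616 -0.2751  0.066 ] 65.5
304.2 182.4 [ 0.4411 -0.2362  0.066 ] 74.5
327.4 159.0 [ 0.4706 -0.2456  0.066 ] 73.0
[ 0.45124737 -0.25569565  0.066     ] [np.float64(22.0), np.float64(22.0), np.float64(22.0), np.float64(21.8)] [np.float64(-152.5), np.float64(-62.0), np.float64(117.4), np.float64(27.7)]
bore [ 0.45069679 -0.25652644  0.066     ]
```

arm_command(plan=[[[0.005,0.02,0.01,0,0,0],[0.015,0.07,0.04,0,0,0],[0.03,0.12,0.07,0,0,0],[0.04,0.18,0.09,0,0,0],[0.055,0.24,0.09,0,0,0],[0.07,0.3,0.09,0,0,0],[0.08,0.36,0.09,0,0,0],[0.08,0.39,0.09,0,0,0],[0.08,0.39,0.09,0,0,0],[0.08,0.39,0.09,0,0,0]]])

```text
clock: 11.9
tcp_pos: [0.5194, 0.1347, 0.3922]
tcp_rot: [0.853, -0.522, -0.001, -0.001]
wrist_force: [-0.7, 0.1, -0.6]
grip_width: 0.0854
```

```bash
python3 - <<'E'
from rig import viewer,env
from h import *
import pickle
i=viewer.camera_info("wrist");B=viewer.camera("wrist")[:,:,::-1];pickle.dump(i,open("k.pkl","wb"))
cv2.imwrite("pics/k_wrist.png",B)
cv2.imwrite("pics/k_scene.png",viewer.camera("scene")[:,:,::-1])
o=env.get_obs();print(o["clock"],o["tcp_pos"],o["tcp_rot"])
E
```

```text
12.0 [0.5196216  0.1340334  0.39218947] [ 8.52395234e-01 -5.22896932e-01 -8.73483910e-04 -6.33164865e-04]
```

View pics/k_wrist.png

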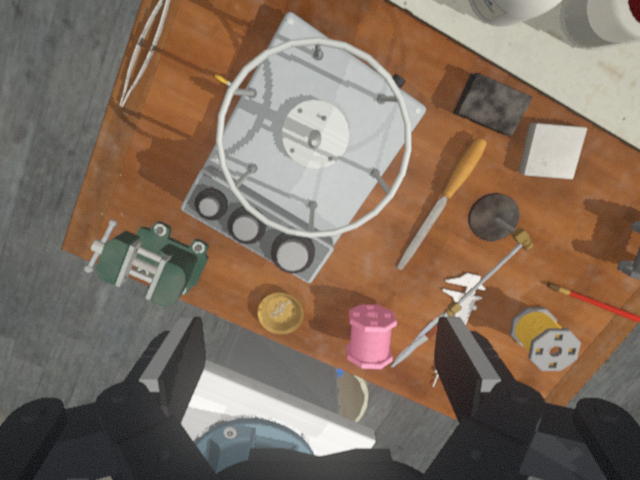

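```bash
python3 - <<'E'
from h import *
B=cv2.imread("pics/k_wrist.png")
cv2.imwrite("pics/k_c1.png",cv2.resize(B[92:176,265:377],(800,600),interpolation=cv2.INTER_CUBIC))
cv2.imwrite("pics/k_c2.png",cv2.resize(B[170:290,180:340],(800,600),interpolation=cv2.INTER_CUBIC))
E
```

```text
(no output)
```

View pics/k_c1.png

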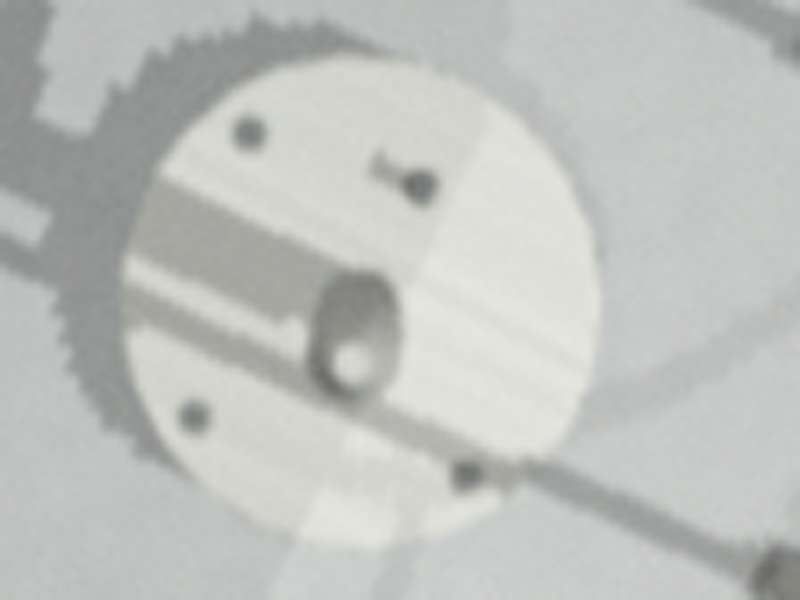

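View pics/k_c2.png

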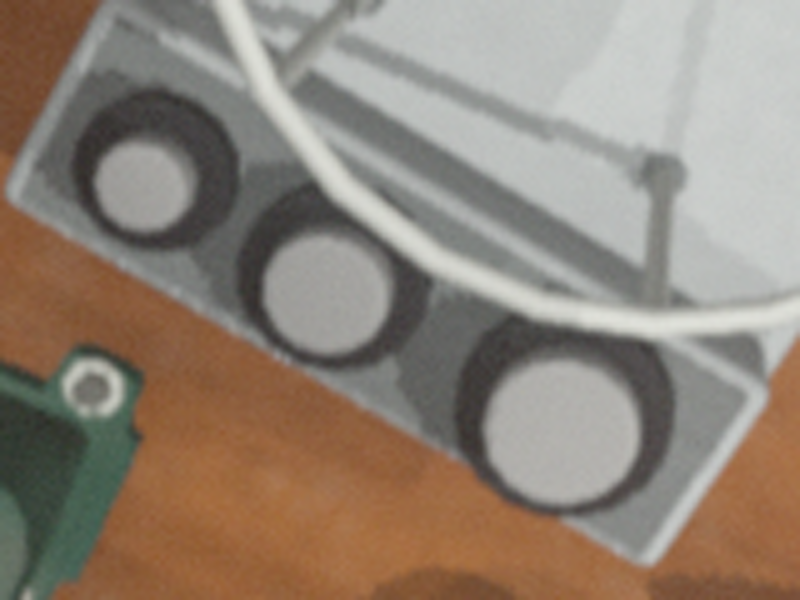

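```bash
python3 - <<'E'
from h import *
import pickle;i=pickle.load(open("k.pkl","rb"));np.set_printoptions(precision=4,suppress=True)
c1=lambda u,v:(265+(u+.5)/800*112-.5,92+(v+.5)/600*84-.5)
c2=lambda u,v:(180+(u+.5)/800*160-.5,170+(v+.5)/600*120-.5)
pl=plane(i,*c1(362,302),.042);tip=plane(i,*c1(352,362),.130);pin=plane(i,*c1(420,186),.049)
print("platter",pl,"tip",tip,"pin",pin,"r",np.linalg.norm((pin-pl)[:2]),"ang",np.degrees(np.arctan2(*(pin-pl)[1::-1])))
# height check: ray of tip vs vertical line through platter centre
o,d=ray(i,*c1(352,362));t=np.dot(pl[:2]-o[:2],d[:2])/np.dot(d[:2],d[:2]);print("tip height over platter centre",(o+t*d))
K={}
for n,u,v in (("zero",144,186),("start",327,292),("stop",562,433)): K[n]=plane(i,*c2(u,v),.084);print(n,K[n])
print("keys dir",np.degrees(np.arctan2(*(K["zero"]-K["stop"])[1::-1]))-90, np.linalg.norm(K["zero"]-K["start"]),np.linalg.norm(K["start"]-K["stop"]))
# ring top z=.153 : ellipse centre approx
print("ring",plane(i,314.5,138,.153))
# other views
s=__import__("rig").viewer.camera_info("scene");dd=__import__("rig").viewer.camera_info("side")
for n,X in (("tip",[*pl[:2],.13]),("pin",pin),("zero",K["zero"]),("start",K["start"]),("stop",K["stop"])): print(n,proj(s,X),proj(dd,X))
E
```

```text
platter [0.5559 0.161  0.042 ] tip [0.555  0.1608 0.13  ] pin [0.5769 0.1611 0.049 ] r 0.02099441174548275 ang 0.15047872432153692
tip height over platter centre [0.5559 0.1611 0.1397]
zero [0.4308 0.2344 0.084 ]
start [0.4266 0.1868 0.084 ]
stop [0.4198 0.1226 0.084 ]
keys dir -5.645728530267618 0.047824121036946075 0.06456125392930667
ring [0.5609 0.1626 0.153 ]
tip [284.1536 183.6147] [305.5659 201.2405]
pin [290.0673 207.2206] [314.6073 231.0831]
zero [233.4469 208.8233] [248.3413 216.9896]
start [245.3757 214.3754] [251.7866 223.7757]
stop [262.0947 222.4636] [256.3177 233.6666]
```

```bash
python3 - <<'E'
from h import *
A=cv2.imread("pics/k_scene.png")[150:260,210:350];D=cv2.imread("pics/j_side.png")[170:280,225:365]
r=lambda x:cv2.resize(x,(400,314),interpolation=cv2.INTER_CUBIC)
cv2.imwrite("pics/l.png",np.hstack([r(A),r(D)]))
E
```

```text
(no output)
```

View pics/l.png

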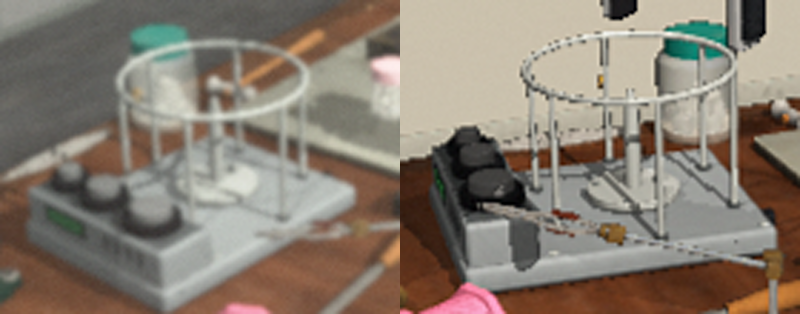

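arm_command(plan=[[[-0.003,-0.02,-0.01,0,0,0.006],[-0.013,-0.07,-0.03,0,0,0.012],[-0.022,-0.13,-0.06,0,0,0.012],[-0.033,-0.19,-0.09,0,0,0.012],[-0.044,-0.25,-0.12,0,0,0.012],[-0.055,-0.31,-0.16,0,0,0.012],[-0.065,-0.365,-0.2,0,0,0.012],[-0.069,-0.39,-0.24,0,0,0.012],[-0.069,-0.39,-0.26,0,0,0.012],[-0.069,-0.39,-0.26,0,0,0.012]]])

```text
clock: 13.25
tcp_pos: [0.4481, -0.2562, 0.1298]
tcp_rot: [0.855, -0.519, -0.004, -0.001]
wrist_force: [-0.3, -0.3, 0.2]
grip_width: 0.0852
```

```bash
python3 - <<'E'
from rig import viewer,env
from h import *
o=env.get_obs();print(o["clock"],delta(o,[.451,-.256,.0355],toolR([np.cos(np.radians(-62.4)),np.sin(np.radians(-62.4)),0],[0,0,-1])))
i=viewer.camera_info("wrist");B=viewer.camera("wrist")[:,:,::-1]
cv2.imwrite("pics/m.png",B);print(proj(i,[.451,-.256,.066]))
E
```

```text
13.25 (array([ 0.0029,  0.0002, -0.0943]), array([-0.006 , -0.0051,  0.0033]))
[323.61621116 255.42271824]
```

View pics/m.png

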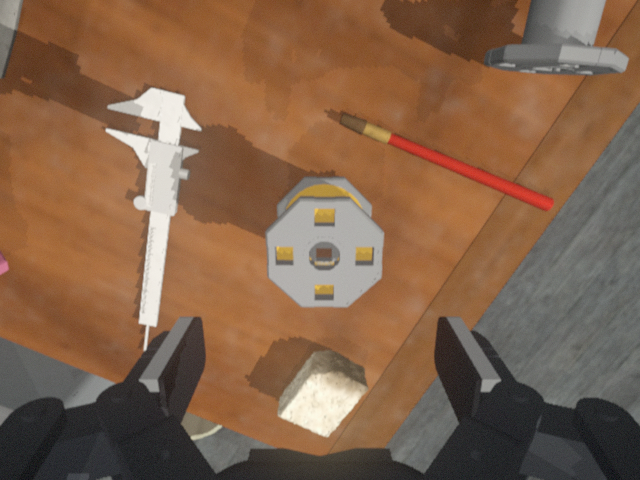

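arm_command(plan=[[[0.003,0,-0.02,-0.006,-0.005,0.003],[0.003,0,-0.045,-0.006,-0.005,0.003],[0.003,0,-0.07,-0.006,-0.005,0.003],[0.003,0,-0.085,-0.006,-0.005,0.003],[0.003,0,-0.094,-0.006,-0.005,0.003],[0.003,0,-0.094,-0.006,-0.005,0.003]]])

```text
clock: 14.05
tcp_pos: [0.4528, -0.2563, 0.0381]
tcp_rot: [0.856, -0.517, 0.002, 0.0]
wrist_force: [-0.4, 0.8, 0.8]
grip_width: 0.0854
```

arm_command(plan=[[[0,0,0,0,0,0],[0,0,0,0,0,0],[0,0,0,0,0,0],[0,0,0,0,0,0],[0,0,0,0,0,0],[0,0,0,0,0,0]]], gripper=0, newtons=60)

```text
clock: 14.8
tcp_pos: [0.4535, -0.2569, 0.0395]
tcp_rot: [0.856, -0.517, 0.003, 0.0]
wrist_force: [-0.9, 1.4, 4.6]
grip_width: 0.0622
```

arm_command(plan=[[[0,0,0.02,0,0,0],[0,0,0.06,0,0,0],[0,0,0.1,0,0,0],[0,0,0.1,0,0,0]]])

```text
clock: 15.3
tcp_pos: [0.4555, -0.2587, 0.1432]
tcp_rot: [0.856, -0.517, 0.006, 0.001]
wrist_force: [1.2, 0.3, -3.7]
grip_width: 0.0627
```

```bash
python3 - <<'E'
from rig import viewer,env
from h import *
import pickle
o=env.get_obs();print(o["clock"],o["tcp_pos"],o["tcp_rot"],o["wrist_force"],o["grip_width"],o["joint_pos"])
i=viewer.camera_info("wrist");B=viewer.camera("wrist")[:,:,::-1];pickle.dump((i,o),open("n.pkl","wb"))
cv2.imwrite("pics/n.png",B);C=viewer.camera("side")[200:380,230:470,::-1];cv2.imwrite("pics/n2.png",cv2.resize(C,(800,600)))
E
```

```text
15.3 [ 0.45549155 -0.25865167  0.14315142] [ 0.8557019  -0.51742784  0.00642918  0.00116604] [ 1.15495264  0.29948743 -3.73856518] 0.06269224233584225 [-7.43442679e-01  1.57746094e-01  1.82450537e+00  2.89245148e-04
  1.14627565e+00  3.44150498e-01]
```

View pics/n.png

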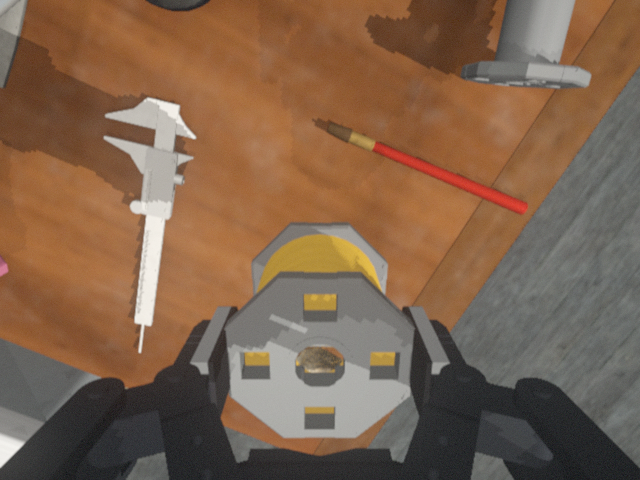

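View pics/n2.png

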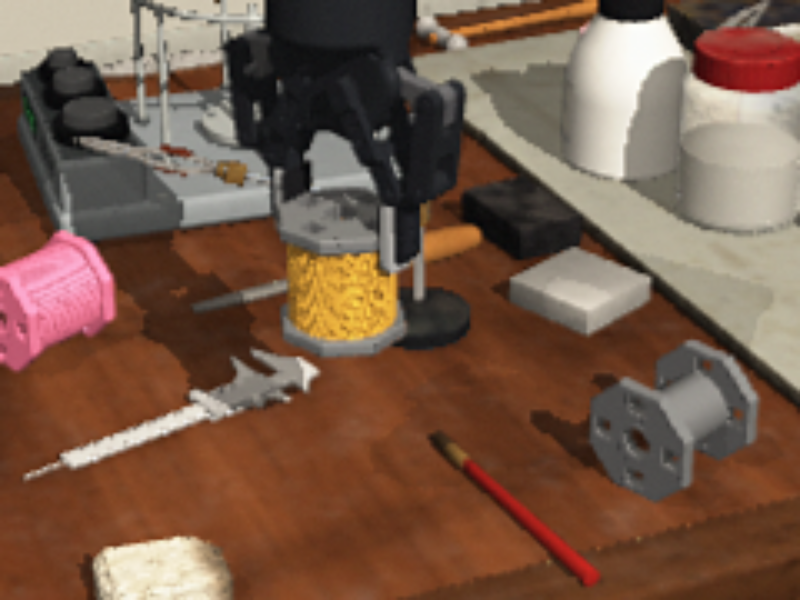

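```bash
python3 - <<'E'
from h import *
import pickle;i,o=pickle.load(open("n.pkl","rb"));np.set_printoptions(precision=4,suppress=True)
B=cv2.imread("pics/n.png");cv2.imwrite("pics/n3.png",cv2.resize(B[240:460,200:440],(800,733),interpolation=cv2.INTER_CUBIC)[:600])
z=o["tcp_pos"][2]+.0265
R=Ro.from_quat(o["tcp_rot"])
for n,u,v in (("bore",319.5,361),):
    p=plane(i,u,v,z);print(n,p,p-o["tcp_pos"],R.inv().apply(p-o["tcp_pos"]))
print("toolx",np.degrees(np.arctan2(*R.as_matrix()[1::-1,0])),R.as_matrix()[:,2])
E
```

```text
bore [ 0.4551 -0.2579  0.1697] [-0.0004  0.0007  0.0265] [-0.0005 -0.0001 -0.0265]
toolx -62.322855579942654 [ 0.0098 -0.0086 -0.9999]
```

View pics/n3.png

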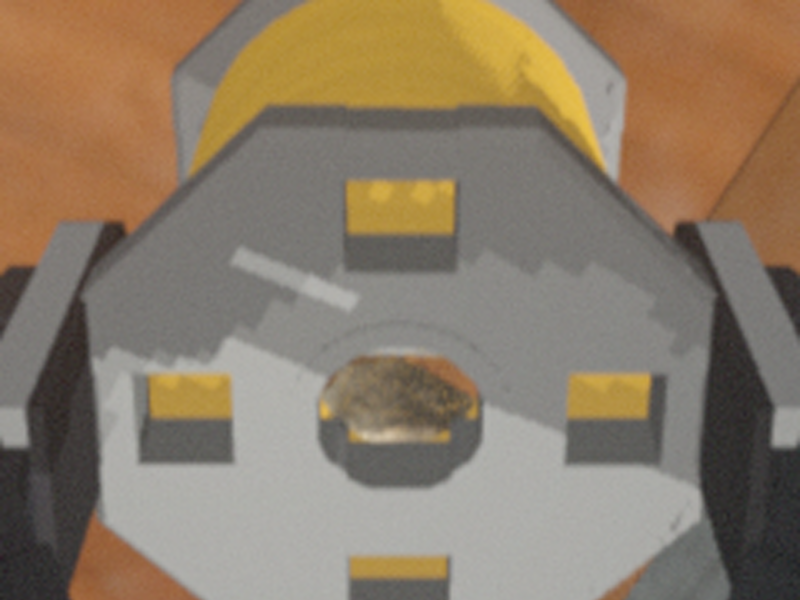

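```bash
python3 - <<'E'
from h import *
import pickle;i,o=pickle.load(open("n.pkl","rb"));np.set_printoptions(precision=4,suppress=True)
R=Ro.from_quat(o["tcp_rot"])
c=lambda u,v:(200+(u+.5)*.3-.5,240+(v+.5)*.3-.5)
z=o["tcp_pos"][2]+.0265
Ps=[plane(i,*c(*p),z) for p in ((187,418),(614,418),(401,225),(400,419))]
for p in Ps: print(p,R.inv().apply(p-o["tcp_pos"]))
print("half span lr",np.linalg.norm(Ps[0]-Ps[1])/2,"top-bore",np.linalg.norm(Ps[2]-Ps[3]),"yaw",np.degrees(np.arctan2(*(Ps[1]-Ps[0])[1::-1])))
E
```

```text
[ 0.4438 -0.2395  0.1697] [-0.022   0.0014 -0.0268]
[ 0.4636 -0.2781  0.1697] [ 0.0213  0.0017 -0.0262]
[ 0.4731 -0.2486  0.1697] [-0.0004 -0.0204 -0.0264]
[ 0.4536 -0.2588  0.1697] [-0.0005  0.0016 -0.0265]
half span lr 0.021669864439004316 top-bore 0.022061278343438216 yaw -62.74686621874436
```

```bash
python3 - <<'E'
from rig import env
from h import *
o=env.get_obs();b=np.radians(-89.2)
print(delta(o,[.5571,.1605,.26],toolR([np.cos(b),np.sin(b),0],[0,0,-1])))
E
```

```text
(array([0.1039, 0.4171, 0.1209]), array([ 0.0044,  0.0032, -0.469 ]))
```

arm_command(plan=[[[0,0.01,0.03,0.004,0.003,0],[0.01,0.04,0.07,0.004,0.003,-0.05],[0.02,0.08,0.1,0.004,0.003,-0.1],[0.03,0.12,0.12,0.004,0.003,-0.16],[0.04,0.165,0.12,0.004,0.003,-0.22],[0.052,0.21,0.12,0.004,0.003,-0.28],[0.064,0.255,0.12,0.004,0.003,-0.34],[0.075,0.3,0.12,0.004,0.003,-0.4],[0.086,0.345,0.12,0.004,0.003,-0.45],[0.095,0.38,0.12,0.004,0.003,-0.469],[0.1,0.405,0.12,0.004,0.003,-0.469],[0.104,0.417,0.12,0.004,0.003,-0.469],[0.104,0.417,0.12,0.004,0.003,-0.469],[0.104,0.417,0.12,0.004,0.003,-0.469]]])

```text
clock: 17.15
tcp_pos: [0.5569, 0.1594, 0.2585]
tcp_rot: [0.712, -0.702, -0.0, 0.001]
wrist_force: [0.5, -0.5, -3.1]
grip_width: 0.0621
```

```bash
python3 - <<'E'
from rig import viewer,env
from h import *
import pickle
i=viewer.camera_info("wrist");B=viewer.camera("wrist")[:,:,::-1];o=env.get_obs();pickle.dump((i,o),open("p.pkl","wb"))
cv2.imwrite("pics/p.png",B);C=viewer.camera("side")[110:290,210:450,::-1];A=viewer.camera("scene")[90:270,170:410,::-1]
r=lambda x:cv2.resize(x,(400,300),interpolation=cv2.INTER_CUBIC);cv2.imwrite("pics/p2.png",np.hstack([r(A),r(C)]))
b=np.radians(-89.2)
print(o["clock"],o["tcp_pos"],delta(o,[.5571,.1605,.26],toolR([np.cos(b),np.sin(b),0],[0,0,-1])),o["wrist_force"])
E
```

```text
17.2 [0.55703909 0.15929167 0.25877607] (array([0.0001, 0.0012, 0.0012]), array([ 0.0008, -0.0006,  0.0012])) [-0.52917349  0.01324472 -2.77516573]
```

View pics/p.png

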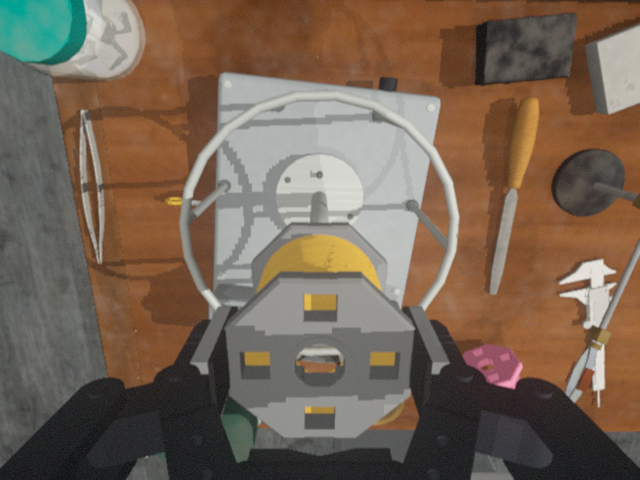

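View pics/p2.png

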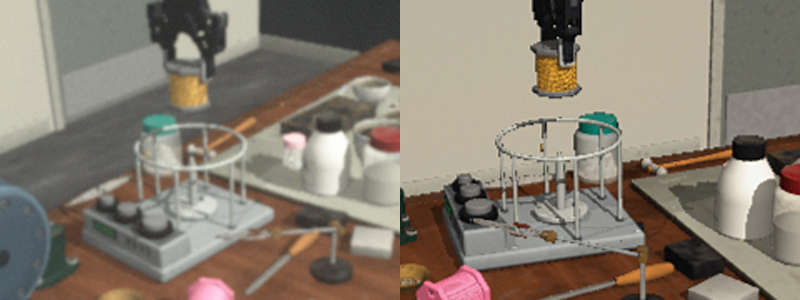

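```bash
python3 - <<'E'
from h import *
B=cv2.imread("pics/p.png");cv2.imwrite("pics/p3.png",cv2.resize(B[145:235,260:380],(800,600),interpolation=cv2.INTER_CUBIC))
E
```

```text
(no output)
```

View pics/p3.png

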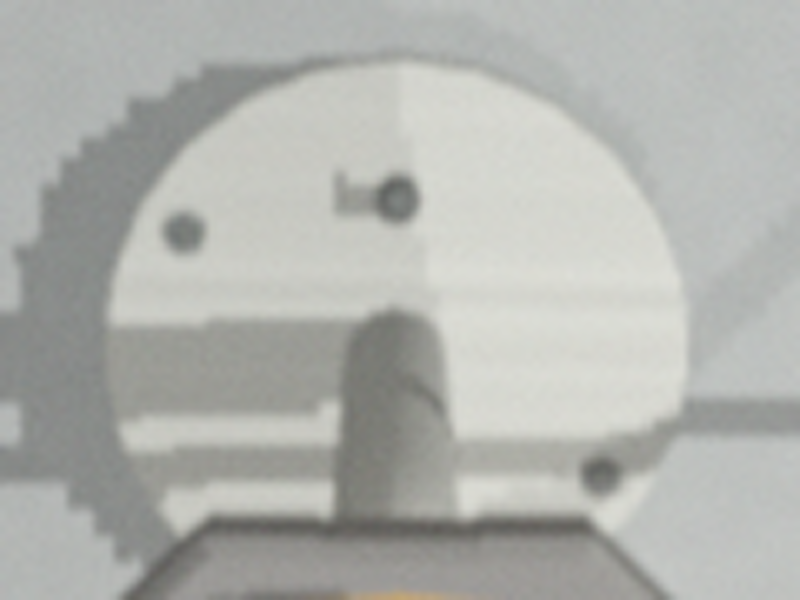

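```bash
python3 - <<'E'
from h import *
import pickle;np.set_printoptions(precision=4,suppress=True)
i,o=pickle.load(open("p.pkl","rb"))
c=lambda u,v:(260+(u+.5)*.15-.5,145+(v+.5)*.15-.5)
E=np.array([plane(i,*c(*p),.042)[:2] for p in ((400,60),(106,330),(688,340),(250,95),(548,95),(160,520),(635,510))])
from scipy.optimize import least_squares
s=least_squares(lambda x:np.linalg.norm(E-x[:2],axis=1)-x[2],[.556,.16,.04]);s2=least_squares(lambda x:np.linalg.norm(E-x[:2],axis=1)-.04,[.556,.16]);print(s.x,s2.x,s2.fun*1e3)
pin=plane(i,*c(397,198),.049);print(pin,pin[:2]-s.x[:2],np.degrees(np.arctan2(*(pin[:2]-s.x[:2])[::-1])))
# spool top hole centre and bore now
z=o["tcp_pos"][2]+.0265
b=plane(i,320,365.4,z);print("bore",b)
e=np.array([plane(i,*c(*p),.06)[:2] for p in ((397,330),)]);print(e)
E
```

```text
[0.5551 0.1606 0.0399] [0.555  0.1606] [-0.3449 -0.5619 -0.3281  0.009   0.4176  0.2162 -0.3044]
[0.5777 0.1608 0.049 ] [0.0227 0.0002] 0.3823125332802465
bore [0.5552 0.1599 0.2853]
[[0.5626 0.1605]]
```

arm_command(plan=[[[0,0.0007,-0.02,0,0,0.001],[0,0.0007,-0.05,0,0,0.001],[0,0.0007,-0.07,0,0,0.001],[0,0.0007,-0.082,0,0,0.001],[0,0.0007,-0.09,0,0,0.001],[0,0.0007,-0.098,0,0,0.001],[0,0.0007,-0.106,0,0,0.001],[0,0.0007,-0.114,0,0,0.001],[0,0.0007,-0.114,0,0,0.001]]])

```text
clock: 18.42
tcp_pos: [0.5566, 0.1601, 0.1443]
tcp_rot: [0.712, -0.702, -0.0, 0.001]
wrist_force: [-0.8, 0.1, -3.3]
grip_width: 0.0624
```

```bash
python3 - <<'E'
from rig import viewer,env
from h import *
o=env.get_obs();B=viewer.camera("wrist")[:,:,::-1]
C=viewer.camera("side")[150:270,230:390,::-1];A=viewer.camera("scene")[130:250,200:360,::-1]
r=lambda x:cv2.resize(x,(400,300),interpolation=cv2.INTER_CUBIC);cv2.imwrite("pics/q.png",np.vstack([np.hstack([r(A),r(C)]),np.hstack([r(B),r(B[280:460,200:440])])]))
print(o["clock"],o["tcp_pos"],o["tcp_rot"],o["wrist_force"],o["ft_torque"])
E
```

```text
18.425 [0.5566414  0.16009143 0.14432309] [ 7.11961077e-01 -7.02218470e-01 -2.50413595e-04  7.62765585e-04] [-0.82214053  0.06627905 -3.30373959] [-0.09125619 -0.02021465 -0.00318933]
```

View pics/q.png

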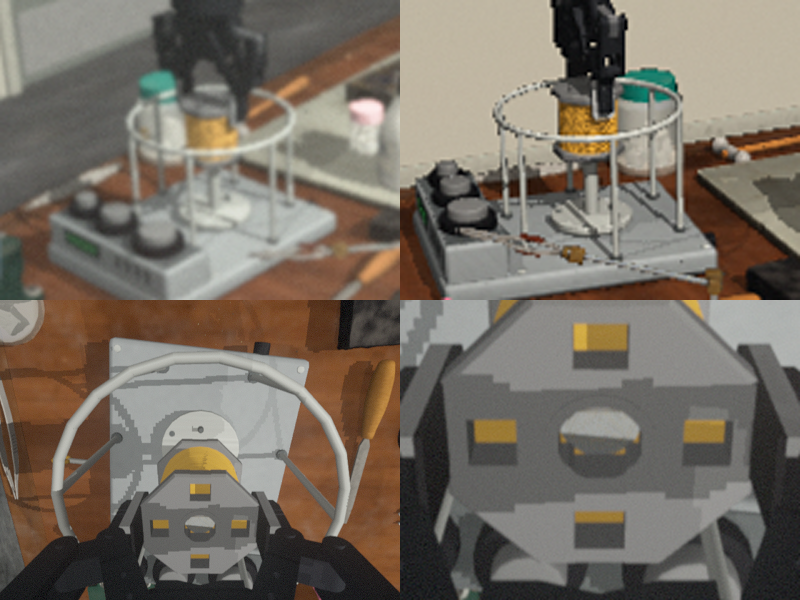

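arm_command(plan=[[[0,0,-0.008,0,0,0],[0,0,-0.016,0,0,0],[0,0,-0.025,0,0,0],[0,0,-0.034,0,0,0],[0,0,-0.042,0,0,0],[0,0,-0.05,0,0,0],[0,0,-0.05,0,0,0]]])

```text
clock: 19.45
tcp_pos: [0.5568, 0.1601, 0.0945]
tcp_rot: [0.712, -0.702, -0.0, 0.001]
wrist_force: [0.3, 0.8, -2.7]
grip_width: 0.0617
```

arm_command(plan=[[[0,0,-0.003,0,0,0],[0,0,-0.006,0,0,0],[0,0,-0.009,0,0,0],[0,0,-0.009,0,0,0]]])

```text
clock: 19.95
tcp_pos: [0.5566, 0.1601, 0.0853]
tcp_rot: [0.712, -0.702, -0.0, 0.001]
wrist_force: [0.3, 0.1, -4.0]
grip_width: 0.0622
```

arm_command(plan=[[[0,0,-0.0015,0,0,0],[0,0,-0.003,0,0,0],[0,0,-0.004,0,0,0],[0,0,-0.004,0,0,0]]])

```text
clock: 20.45
tcp_pos: [0.5567, 0.1601, 0.0817]
tcp_rot: [0.712, -0.702, -0.0, 0.001]
wrist_force: [-2.1, -0.4, 2.5]
grip_width: 0.0625
```

arm_command(plan=[[[0,0,0,0,0,0],[0,0,0,0,0,0],[0,0,0,0,0,0],[0,0,0,0,0,0],[0,0,0,0,0,0]]], gripper=1)

```text
clock: 21.08
tcp_pos: [0.5568, 0.1601, 0.0817]
tcp_rot: [0.712, -0.702, -0.0, 0.001]
wrist_force: [0.3, 0.6, 0.0]
grip_width: 0.0854
```

```bash
python3 - <<'E'
from rig import viewer,env
from h import *
o=env.get_obs();B=viewer.camera("wrist")[:,:,::-1]
C=viewer.camera("side")[170:260,240:360,::-1];A=viewer.camera("scene")[150:240,220:340,::-1]
r=lambda x:cv2.resize(x,(400,300),interpolation=cv2.INTER_CUBIC);cv2.imwrite("pics/r.png",np.vstack([np.hstack([r(A),r(C)]),np.hstack([r(B),r(B[280:460,200:440])])]))
print(o["clock"],o["tcp_pos"],o["wrist_force"],o["grip_width"])
E
```

```text
21.075 [0.55677292 0.16011256 0.08174007] [0.32327339 0.58139199 0.03173919] 0.0853528877491149
```

View pics/r.png

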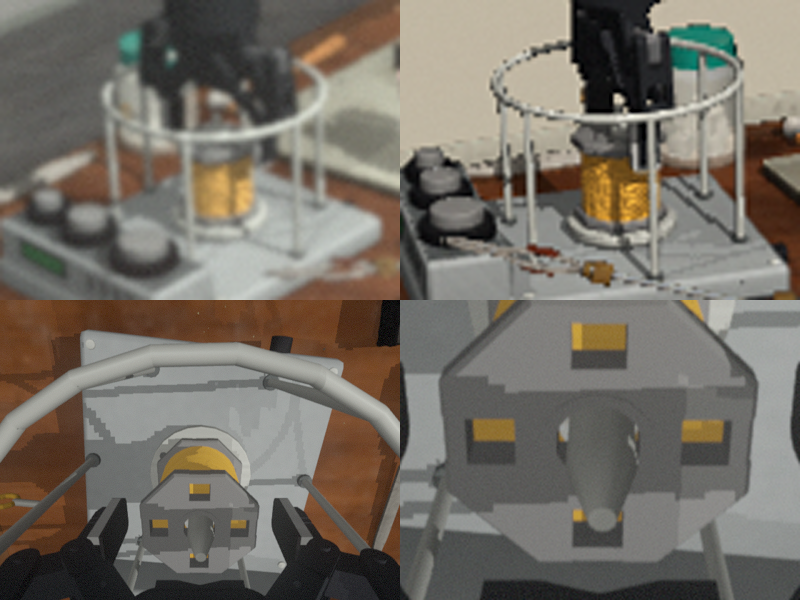

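arm_command(plan=[[[0,0,0.015,0,0,0],[0,0,0.04,0,0,0],[0,0,0.08,0,0,0],[0,0,0.13,0,0,0],[0,0,0.18,0,0,0],[-0.03,0.02,0.21,0,0,0],[-0.07,0.04,0.21,0,0,0],[-0.11,0.06,0.2,0,0,0],[-0.128,0.074,0.19,0,0,0],[-0.128,0.074,0.18,0,0,0],[-0.128,0.074,0.18,0,0,0]]])

```text
clock: 22.6
tcp_pos: [0.4291, 0.2337, 0.261]
tcp_rot: [0.712, -0.702, -0.0, 0.001]
wrist_force: [0.2, -0.4, -0.2]
grip_width: 0.0855
```

arm_command(plan=[[[0,0,0,0,0,0],[0,0,0,0,0,0],[0,0,0,0,0,0],[0,0,0,0,0,0],[0,0,0,0,0,0],[0,0,0,0,0,0],[0,0,0,0,0,0]]], gripper=0, newtons=40)

```text
clock: 23.48
tcp_pos: [0.4291, 0.2337, 0.2611]
tcp_rot: [0.712, -0.702, -0.0, 0.001]
wrist_force: [-0.3, 0.4, -0.0]
grip_width: 0.0001
```

```bash
python3 - <<'E'
from rig import viewer,env
from h import *
import pickle
i=viewer.camera_info("wrist");o=env.get_obs();B=viewer.camera("wrist")[:,:,::-1];pickle.dump((i,o),open("s.pkl","wb"))
cv2.imwrite("pics/s.png",B)
C=viewer.camera("side")[170:260,240:360,::-1];A=viewer.camera("scene")[150:240,220:340,::-1]
r=lambda x:cv2.resize(x,(400,300),interpolation=cv2.INTER_CUBIC);cv2.imwrite("pics/s2.png",np.hstack([r(A),r(C)]))
print(o["clock"],o["tcp_pos"],o["tcp_rot"],o["wrist_force"],o["grip_width"])
for X in ([.555,.1606,.108],[.555,.1606,.13],[.4308,.2344,.084],[.4266,.1868,.084]): print(proj(i,X))
E
```

```text
23.475 [0.42907607 0.23371867 0.26105027] [ 7.11948718e-01 -7.02230268e-01 -2.35338371e-04  1.27190019e-03] [-0.27813687  0.38548863 -0.01814177] 5.476788523556068e-05
[434.75155808  31.31109884]
[444.54395643  25.69210702]
[319.53449942 204.59361628]
[377.87817952 210.4045166 ]
```

View pics/s.png

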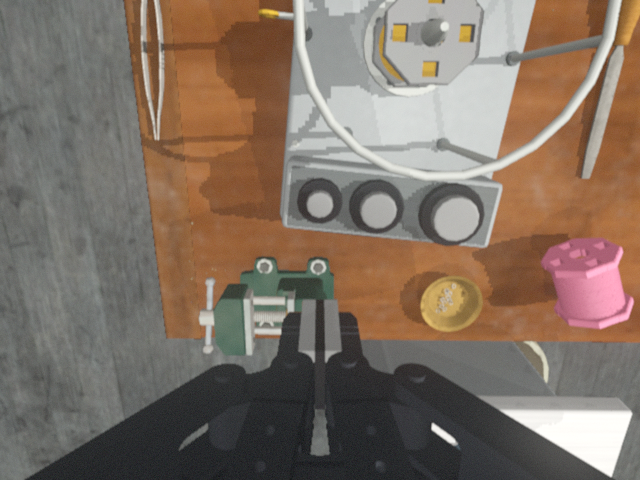

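View pics/s2.png

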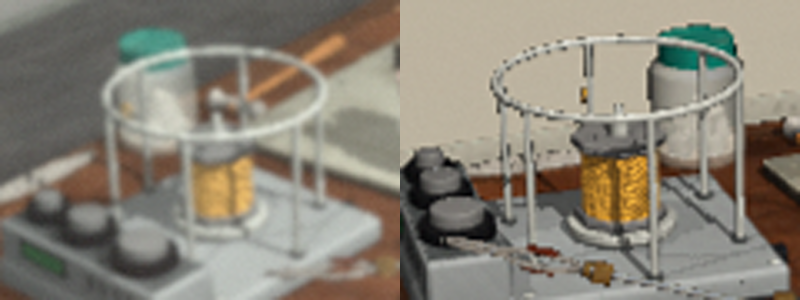

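```bash
python3 - <<'E'
from rig import env
from h import *
import pickle;np.set_printoptions(precision=4,suppress=True)
i,o=pickle.load(open("s.pkl","rb"));j=pickle.load(open("k.pkl","rb"))
B=cv2.imread("pics/s.png");cv2.imwrite("pics/s3.png",cv2.resize(B[165:255,280:400],(800,600),interpolation=cv2.INTER_CUBIC))
c2=lambda u,v:(180+(u+.5)*.2-.5,170+(v+.5)*.2-.5)
for n,a,b in (("zero",(144,186),(320,203.3)),("start",(327,292),(377.5,210.3)),("stop",(562,433),(456,215))):
    print(n,tri((j,*c2(*a)),(i,*b)),plane(i,*b,.084))
E
```

```text
zero (array([0.433 , 0.2339, 0.0892]), [np.float64(0.3), np.float64(0.3)]) [0.4319 0.234  0.084 ]
start (array([0.4263, 0.1869, 0.0829]), [np.float64(0.1), np.float64(0.1)]) [0.4267 0.1871 0.084 ]
stop (array([0.4237, 0.1239, 0.09  ]), [np.float64(1.7), np.float64(1.7)]) [0.4236 0.1227 0.084 ]
```

View pics/s3.png

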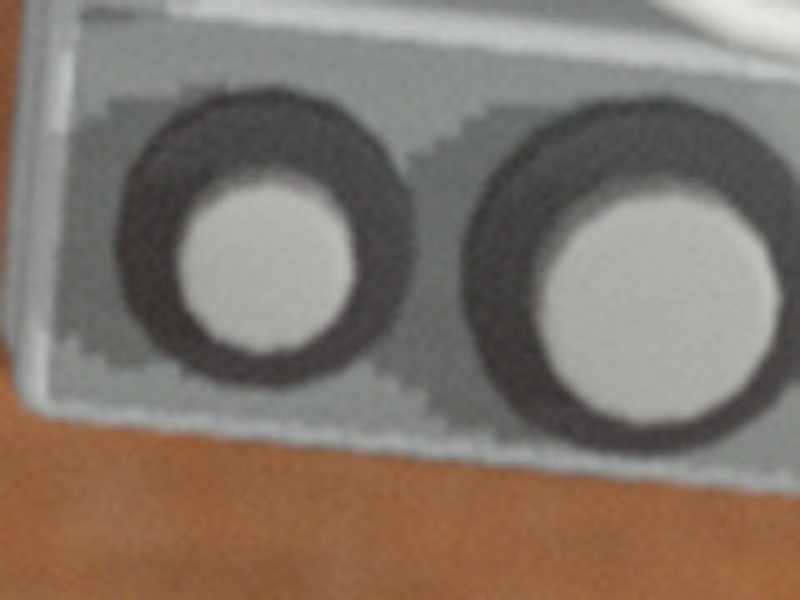

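arm_command(plan=[[[0.002,0.001,-0.03,0,0,0],[0.002,0.001,-0.075,0,0,0],[0.002,0.001,-0.12,0,0,0],[0.002,0.001,-0.15,0,0,0],[0.002,0.001,-0.166,0,0,0],[0.002,0.001,-0.171,0,0,0],[0.002,0.001,-0.171,0,0,0]]])

```text
clock: 24.5
tcp_pos: [0.4318, 0.2349, 0.0908]
tcp_rot: [0.712, -0.702, 0.0, 0.001]
wrist_force: [0.3, -0.1, 0.5]
grip_width: -0.0001
```

```bash
python3 - <<'E'
from rig import viewer,env
from h import *
o=env.get_obs();C=viewer.camera("side")[190:250,230:310,::-1];A=viewer.camera("scene")[170:230,200:280,::-1]
r=lambda x:cv2.resize(x,(400,300),interpolation=cv2.INTER_CUBIC);cv2.imwrite("pics/t.png",np.hstack([r(A),r(C)]))
print(o["clock"],o["tcp_pos"],o["wrist_force"])
E
```

```text
24.5 [0.43176121 0.23489654 0.09078349] [ 0.33875915 -0.10844936  0.47607142]
```

View pics/t.png

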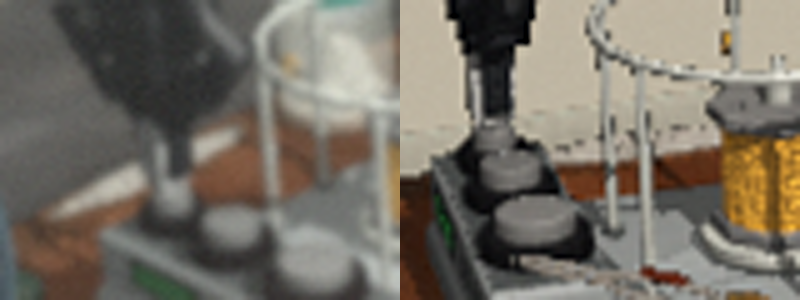

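Tips are centred over the zero key, about 7 mm above it. I'll press in small steps.

arm_command(plan=[[[0,0,-0.005,0,0,0],[0,0,-0.008,0,0,0],[0,0,-0.01,0,0,0],[0,0,-0.0115,0,0,0],[0,0,-0.0115,0,0,0]]])

```text
clock: 25.22
tcp_pos: [0.4332, 0.2353, 0.0818]
tcp_rot: [0.712, -0.702, 0.001, -0.001]
wrist_force: [-5.0, -0.7, 18.3]
grip_width: -0.0003
```

```bash
python3 - <<'E'
from rig import viewer,env
from h import *
o=env.get_obs();C=viewer.camera("side")[160:250,225:345,::-1];A=viewer.camera("scene")[140:230,190:310,::-1];B=viewer.camera("wrist")[:,:,::-1]
r=lambda x:cv2.resize(x,(400,300),interpolation=cv2.INTER_CUBIC);cv2.imwrite("pics/u.png",np.vstack([np.hstack([r(A),r(C)]),np.hstack([r(B),r(B[100:340,160:480])])]))
print(o["clock"],o["tcp_pos"],o["wrist_force"],o["ft_torque"])
E
```

```text
25.225 [0.43319588 0.23534531 0.08179799] [-5.03715844 -0.73241854 18.31622976] [-0.30570553  0.74770066 -0.01155595]
```

View pics/u.png

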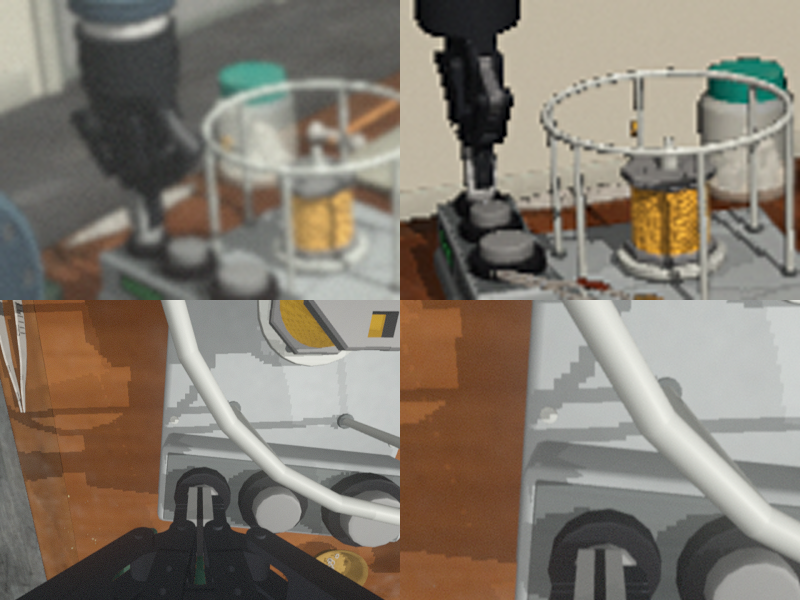

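```bash
python3 - <<'E'
from rig import viewer,env
from h import *
B=viewer.camera("wrist")[:,:,::-1];C=viewer.camera("side")[200:235,235:275,::-1]
cv2.imwrite("pics/v.png",np.hstack([cv2.resize(B[260:410,260:400],(400,430),interpolation=cv2.INTER_CUBIC),cv2.resize(C,(400,430),interpolation=cv2.INTER_CUBIC)]))
i=viewer.camera_info("wrist")
o=env.get_obs();print(proj(i,o["tcp_pos"]),proj(i,[.4308,.2344,.078]),o["clock"])
E
```

```text
[321.19943161 319.7499137 ] [323.41999825 320.14251873] 25.475
```

View pics/v.png

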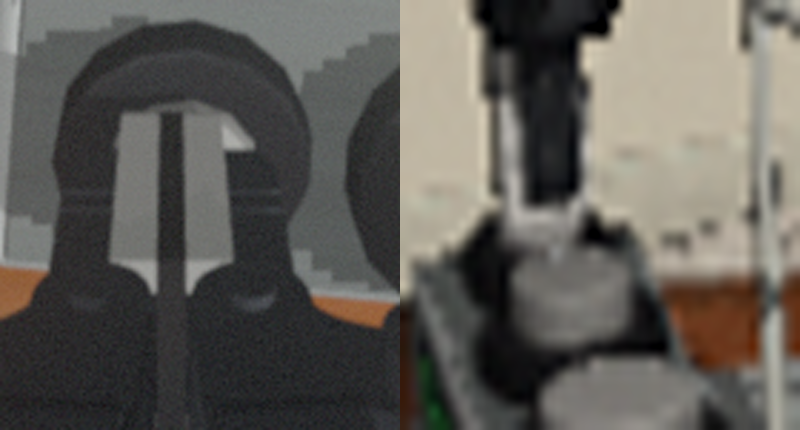

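arm_command(plan=[[[0,0,0.001,0,0,0],[0,0,0.001,0,0,0]]])

```text
clock: 25.72
tcp_pos: [0.4332, 0.2354, 0.0831]
tcp_rot: [0.712, -0.702, 0.001, -0.001]
wrist_force: [-1.1, -0.4, 3.9]
grip_width: -0.0004
```

arm_command(plan=[[[0,0,0.001,0,0,0],[0,0,0.001,0,0,0]]])

```text
clock: 25.98
tcp_pos: [0.4331, 0.2353, 0.084]
tcp_rot: [0.712, -0.702, 0.001, -0.001]
wrist_force: [-0.1, -0.3, 3.4]
grip_width: -0.0005
```

arm_command(plan=[[[0,0,0.002,0,0,0],[0,0,0.002,0,0,0]]])

```text
clock: 26.22
tcp_pos: [0.4331, 0.2353, 0.086]
tcp_rot: [0.712, -0.702, 0.001, -0.001]
wrist_force: [0.4, -0.5, 2.0]
grip_width: 0.0002
```

arm_command(plan=[[[0,0,0.002,0,0,0],[0,0,0.002,0,0,0]]])

```text
clock: 26.48
tcp_pos: [0.4331, 0.2353, 0.088]
tcp_rot: [0.712, -0.702, 0.001, -0.001]
wrist_force: [-0.3, -0.2, 1.3]
grip_width: 0.0
```

arm_command(plan=[[[0,0,0.015,0,0,0],[0,0,0.03,0,0,0],[-0.004,-0.015,0.035,0,0,0],[-0.008,-0.032,0.035,0,0,0],[-0.012,-0.048,0.03,0,0,0],[-0.012,-0.048,0.015,0,0,0],[-0.012,-0.048,0.008,0,0,0],[-0.012,-0.048,0.008,0,0,0]]])

```text
clock: 27.48
tcp_pos: [0.4204, 0.1873, 0.0948]
tcp_rot: [0.712, -0.702, 0.0, 0.0]
wrist_force: [-1.2, 0.5, -0.1]
grip_width: -0.0
```

```bash
python3 - <<'E'
from rig import viewer,env
from h import *
o=env.get_obs();C=viewer.camera("side")[160:250,225:345,::-1];A=viewer.camera("scene")[140:230,190:310,::-1];B=viewer.camera("wrist")[:,:,::-1]
r=lambda x:cv2.resize(x,(400,300),interpolation=cv2.INTER_CUBIC);cv2.imwrite("pics/w.png",np.vstack([np.hstack([r(A),r(C)]),np.hstack([r(B),r(B[200:440,160:480])])]))
print(o["clock"],o["tcp_pos"],o["wrist_force"],o["ft_torque"])
E
```

```text
27.475 [0.42035045 0.18733245 0.09480019] [-1.23237341  0.50172624 -0.1036819 ] [ 0.00366068 -0.00671502  0.01606451]
```

View pics/w.png

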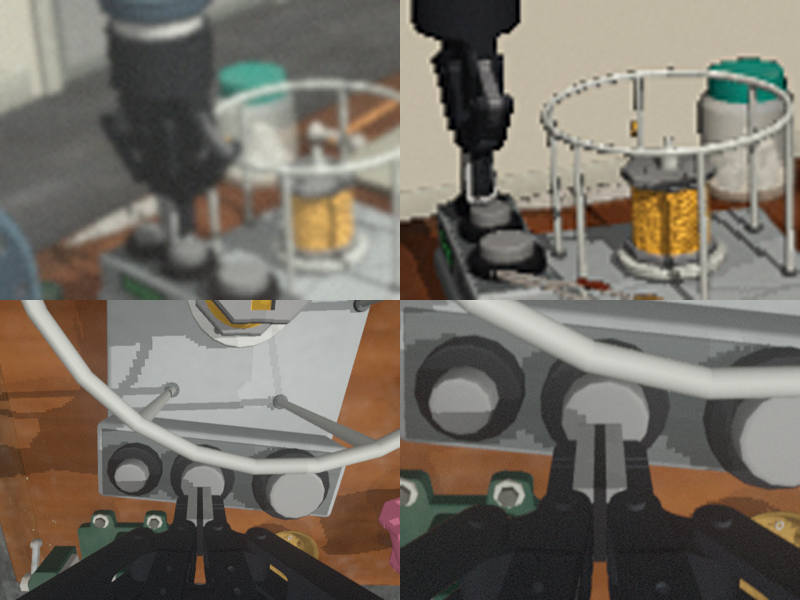

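arm_command(plan=[[[0,0,-0.004,0,0,0],[0,0,-0.007,0,0,0],[0,0,-0.01,0,0,0],[0,0,-0.0125,0,0,0],[0,0,-0.013,0,0,0]]])

```text
clock: 28.25
tcp_pos: [0.4213, 0.1877, 0.0831]
tcp_rot: [0.712, -0.702, 0.001, -0.001]
wrist_force: [-1.1, 0.9, 3.8]
grip_width: -0.0001
```

arm_command(plan=[[[0,0,-0.001,0,0,0],[0,0,-0.002,0,0,0],[0,0,-0.0025,0,0,0]]])

```text
clock: 28.62
tcp_pos: [0.4214, 0.1878, 0.0818]
tcp_rot: [0.712, -0.702, 0.001, -0.0]
wrist_force: [-8.2, -1.2, 20.0]
grip_width: -0.0001
```

arm_command(plan=[[[0,0,0.002,0,0,0],[0,0,0.004,0,0,0],[0,0,0.02,0,0,0],[-0.01,0,0.06,0,0,0],[-0.02,0,0.11,0,0,0],[-0.02,0,0.16,0,0,0],[-0.02,0,0.18,0,0,0],[-0.02,0,0.18,0,0,0]]])

```text
clock: 29.62
tcp_pos: [0.4026, 0.188, 0.2641]
tcp_rot: [0.712, -0.702, 0.002, -0.002]
wrist_force: [0.0, 1.0, -0.1]
grip_width: -0.0002
```

```bash
python3 - <<'E'
from rig import viewer,env
from h import *
o=env.get_obs();i=viewer.camera_info("wrist");C=viewer.camera("side")[:,:,::-1];A=viewer.camera("scene")[:,:,::-1];B=viewer.camera("wrist")[:,:,::-1]
r=lambda x:cv2.resize(x,(400,300),interpolation=cv2.INTER_CUBIC);cv2.imwrite("pics/x.png",np.vstack([np.hstack([r(A),r(C)]),np.hstack([r(B),r(C[160:250,225:345])])]))
print(o["clock"],o["tcp_pos"],o["wrist_force"])
E
```

```text
29.625 [0.40256281 0.18796698 0.26408635] [ 0.02890362  1.02199486 -0.08479745]
```

View pics/x.png

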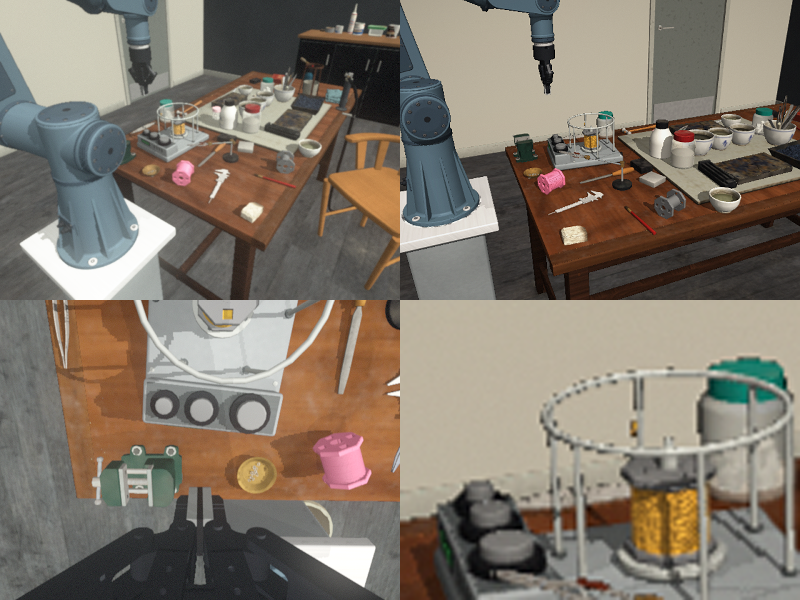

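```bash
python3 - <<'E'
from rig import env
print(env.get_obs()["qd"].round(3)); print(env.finish_job())
E
```

```text
[0.    0.012 0.007 0.001 0.002 0.001]
the job is handed in; nothing more can be done
None
```

The full spool is on the pay-off machine, released, with zero pressed first and then start. I handed the job in at about 29.6 s; no verdict is reported.

- **Standing and loading:** I gripped the lying spool by its far flange and stood it up on the bench. I then took it again from straight above, turned it so a drive hole met the pin, and lowered it over the spindle.
- **Seating:** No extra force appeared as the flange passed the pin's height. First contact came at TCP height 81.7 mm, against 81.5 mm expected for fully home. After release the wrist and side views show it flat on the platter with the spindle through the bore, and the bore appears within 2 px of where a seated spool would put it.
- **Keys:** Each key went to its stop, with 18 N on zero and 20 N on start. Releasing zero showed the key's spring curve, about 3.9 N falling to 1.3 N. All three keys are up in the last pictures.
- **Left alone:** The stop key was not touched. The empty spool, the pink look-alike and the other bench items look undisturbed in the last pictures.

**Checks that disagreed:**
- Both keys bottomed at a TCP height of about 82 mm instead of 78 mm, so I judged by force and travel rather than height.
- My triangulated heights for zero and stop came out 5–6 mm above the stated 84 mm, while start agreed to about 1 mm.
- I did not see the pin in its hole directly; that rests on the height and force readings.

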